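# Set focus, draw the camera slide to its mark and hold its cam lever shut

## Task

Get the small bench camera ready: first turn the focus knob until its nose points straight at the raised index block on the ring around it, and let go of it. Then take the upright handle of the cam lever, draw the sprung camera carriage along its rail until its pointer is level with the pointer of the mark rider, and pause there with the lever still open; keeping the carriage at the mark all the while, swing the lever fully closed, and finish still gripping the handle with the lever shut and the carriage at the mark (the spring would pull it back), leaving the index ring, the mark rider and the loose things around as they are.

Things in the scene. Friction and masses are not known exactly. Their poses are not given: they have to be found in the camera images.
- knob_grip (a point): centre of the focus knob's bar grip, on the knob's upright axis, 80 mm above the table. The black knob is a 52 mm disc carrying an upright bar 46 mm long and 14 mm thick, from 57 to 98 mm above the table, pinched across its thickness. Site x points along the bar to the nose, y across it, z up.
- focus_unit: fixed white housing under the focus knob, 120 x 120 mm, 45 mm high, on the robot's right, nearer or farther, turned up to 0.6 rad either way; origin at the centre of its underside, below the knob's axis
- knob_tip (a point): tip of the knob's nose, a small lug 7 mm wide on the disc at one end of the bar, 38 mm from the knob axis, 52 mm above the table
- index_tip (a point): inner end of the index block, a dark steel block 14 mm long, 9 mm wide, its top 54 mm above the table, on the flat aluminium ring around the knob; the point lies 39 mm from the knob axis, 52 mm above the table. The knob is set when knob_tip meets this point. The ring is stiff; leave it.
- knob (a joint): angle of the knob (rad), growing counter-clockwise seen from above, range -1.2 to 2.2; it stays where it is left (friction 0.04 N m). The index lies 0.5 to 1.5 rad counter-clockwise of the start.
- slide_base: fixed base plate of the camera slide, 100 x 360 x 12 mm, with a steel rail along it; origin at the centre of its underside, y along the rail in the direction in which the carriage is drawn out, x across it to the side of the pointers, z up
- carriage (a joint): travel of the carriage along the rail (slide_base's y), m: 0 at home, where it starts, up to 0.15. A spring draws it home with 5.5 to 6.5 N; rail friction 1 N. Carriage: grey, 60 x 105 mm, top 41 mm above the table; on it a black camera 50 x 42 mm, top 91 mm above the table, centred 45 mm from the lever's pivot towards home, with its lens pointing on towards home.
- lever_pivot (a point): pivot of the cam lever on the carriage, on the rail's centre line, 46 mm above the table; axes parallel to slide_base's
- cam_lever (a joint): angle of the cam lever (rad): 0 open, 1.15 closed (end stop); starts at 0 to 0.2. Flat steel bar, 80 mm from pivot to handle axis, top 50 mm above the table. Seen from above it points (1.15 - q) rad counter-clockwise of slide_base's y: closed, along the rail in the draw direction; open, out to the side away from the pointers. Friction 0.05 N m, no spring: pulling the handle may also turn it.
- handle: upright black handle at the end of the cam lever, a round 18 mm cylinder 50 mm tall, from 50 to 100 mm above the table, that turns freely about its own upright axis; origin at the centre of its lower end
- handle_grip (a point): point on the handle's axis at which to grip it, 80 mm above the table
- carriage_tip (a point): tip of the carriage's pointer, a steel lug 8 mm wide, 27 mm above the table, 20 mm ahead of the lever's pivot in the draw direction, on the side of the rail away from the open lever; axes parallel to slide_base's
- mark_tip (a point): tip of the mark rider's pointer, a steel lug 8 mm wide on a steel block 12 x 14 x 20 mm at the base plate's edge, 27 mm above the table, 55 to 120 mm ahead of the carriage's pointer at the start; axes parallel to slide_base's. The carriage is at the mark when carriage_tip and mark_tip have the same y (draw direction). The rider is stiff; leave it.
- objective: bystander: a loose steel microscope objective standing upright, 34 mm across, 52 mm high; origin at the centre of its underside
- slide_box: bystander: a loose flat grey and white box 38 x 82 x 30 mm; origin at the centre of its underside
- oil_bottle: bystander: a loose small amber bottle, 32 mm across, 65 mm high; origin at the centre of its underside
Things that resemble listed ones, but are neither listed nor needed, are in the scene too. There is more than one size of the focus_unit; the job needs the middle-sized.

How it is judged:
By the outcome, as a careful person would: the job done as asked, in the order asked, and still so for the second after the job is handed in, while the arm keeps its last pose, push and grip.
It also fails if it takes over 58 s, if anything falls off the work surface, if the arm or the gripper's body presses on something with over 40 N, if the wrist force passes 120 N, or if a joint passes its speed limit or range.

## Robot

A 7-joint arm with a two-finger parallel gripper is mounted at the origin on the work surface. World frame = base frame: x ahead of the robot, y to its left, z up, the work surface at z = 0. Lengths are in m, angles in rad, forces in N, time in s.
With the tool pointing down it reaches from about 0.4 to 0.9 m from the base axis. Payload 5.6 kg.
Tool frame: the origin (TCP) lies on the centre line of the jaws, within the pads' length; the fingertips stand 25 mm ahead of it and the grasp point (between the pads) lies 6 mm ahead of it; z points along the fingers, x is the direction in which the jaws open and shut, and the axes are right-handed (so a half turn about z gives the same grasp; the last joint's range is limited). The gripper opens to 92 mm and grips with 3 to 60 N. Pads are 20 mm wide; open, the fingers measure 128 mm over their backs; the gripper's body (75 mm by 189 mm) begins 69 mm behind the grasp point.
Start: joints at [1.17, 0.468, -0.012, 1.603, 0.006, 1.071, -0.056], TCP at [0.228, -0.609, 0.24] pointing down, gripper open.
Joint ranges: [-2.53, 2.53], [-0.31, 2.02], [-1.57, 1.55], [0.28, 2.44], [-1.29, 4.43], [0.15, 1.84], [-2.92, 2.92]. Speed limits (rad/s): [2.57, 2.57, 3.14, 3.14, 3.14, 3.14, 3.14].

## Interface

Orientations are given as a rotation vector (axis times angle).
In Python, from workcell import bot gives the robot as it stands.
- The arm moves only by the tool send_rows, never from a script. Its argument "series" is a list that holds one entry, the list of rows, each a list of 7 numbers: the turn, a rotation vector about the tool's x, y, z normalised to -1 to 1, where 1 is 120 degrees, then the shift along the tool's x, y, z normalised to -1 to 1, where 1 is 500 mm, then the gripper's target within -1 to 1 (fully open at 1, half-way at 0, shut at -1). In form: [[[wx, wy, wz, x, y, z, jaw], ...]]. A call has 1 to 8 rows; each row is the pose to reach, as a shift and turn from the pose commanded when the call began, along the tool's axes at that moment; what a row does not reach only later rows make up. A row lasts 1/12 s, in which the tool goes at most 41.7 mm and 7.16 degrees, less where a joint would pass 70% of its speed; a pose out of reach is approached as far as the arm can. A call with a number of a shift or a turn outside -1 to 1 is refused whole. A call with a gripper value outside its range is refused whole. The fingers move at their own pace and stop on an object; the grip force is fixed at half the most. Time passes only in rows, so rows that repeat a pose let the fingers close. It gives the time, the measured TCP pose, the force and the opening at its end, in the units of the state.
- bot.sense(): the state, without advancing time (a new reading comes with each control period).
- bot.camera(name): name is "side" or "top"; returns a dict with "image" (420x560x3 uint8, red, green, blue), "fov_y" (degrees; the focal length in pixels is half the picture's height over the tangent of half this angle, whatever the lens; pixels are square), "cx", "cy" (the principal point, pixels), "D" ([k1, k2, p1, p2, k3] as OpenCV has them; the pictures are not rectified), "R" (3x3) and "t" (3): a world point X has camera coordinates R X + t. Camera axes: x right, y down, z forward; pixel columns grow to the right and rows downward; lengths in m; the calibration is good to about 2 mm. A picture is of the moment at which its call begins. There is no depth.
- bot.close_job(): hands the job in, once; it reports no verdict.
Trained networks look in the newest picture that a camera, given by its name, has taken for a name from the list of things; names that differ only in an ending like _2 or _b are one class to them, and where a whole thing is asked for, a point or a joint stands for the part that bears it (a point fixed in the world has none). Each returns a list of dicts, best first, with "conf" (0 to 1); they miss things now and then, are a little off and sometimes report something else, mostly with a low value. They report only what shows in the picture. A call takes as long as a camera call. They do not tell look-alikes from the thing itself.
- bot.find_in(camera, name): "xy" ([column, row] in pixels, amid what is visible of it).
- bot.trace(camera, name): "region" (420x560 bool, what is visible of it) and "xy" ([column, row] in pixels, amid what is visible of it).
- bot.mark_of(camera, name): "xy" ([column, row] in pixels: a listed point, or the origin of a listed thing).
The state is a dict: "time": time; "qpos": joint angles; "joint_velocities": joint speeds; "tau": joint torques, N m; "position": TCP position; "eef_rot": TCP orientation; "contact_force": force on the tool from outside, world axes, zero at the start; "moment": the same for the moment, N m; "grip_width": finger opening in m.
Only numpy, scipy, OpenCV 4.12 (cv2) and the standard library are available. Lean on these libraries where they do the work, as an engineer would, in place of code of your own. Each camera call takes 0.05 s, during which the arm holds its last target.

## Working session

There is one attempt and no reset: what is moved stays moved. The work goes in short steps, Python scripts to look and compute and a tool call to move; the robot and the scene stay as the last step left them, time stands still between calls to the robot, and variables do not carry over. Pictures are saved under pics/ and viewed, and the job is handed in when it is done.

Besides the shell and the picture viewer there is one more tool, called after "Call:" as name([rows], argument=value, ...), one row to a line, values as JSON. send_rows: Moves the arm, as the interface text tells. Scaled input: -1 to 1 covers 500 mm each way for a shift and 120 degrees each way for a turn. Its arguments: {"type":"object","properties":{"series":{"type":"array","items":{"type":"array","items":{"type":"array","items":{"type":"number"}}}}},"required":["series"]}

```bash
mkdir -p pics; ls; cat > h.py <<'E'
import numpy as np, cv2
from workcell import bot
def f(c): return c["image"].shape[0]/2/np.tan(np.radians(c["fov_y"])/2)
def K(c): 
    F=f(c); return np.array([[F,0,c["cx"]],[0,F,c["cy"]],[0,0,1.]])
def ray(c,xy):
    u=cv2.undistortPoints(np.array([[xy]],float),K(c),np.array(c["D"],float))[0,0]
    R=np.array(c["R"]);t=np.array(c["t"])
    d=R.T@np.array([u[0],u[1],1]); return -R.T@t, d/np.linalg.norm(d)
def atz(c,xy,z):
    o,d=ray(c,xy); return o+d*(z-o[2])/d[2]
def tri(c1,p1,c2,p2):
    o1,d1=ray(c1,p1);o2,d2=ray(c2,p2)
    A=np.stack([d1,-d2],1); s=np.linalg.lstsq(A,o2-o1,rcond=None)[0]
    a=o1+s[0]*d1;b=o2+s[1]*d2
    return (a+b)/2,np.linalg.norm(a-b)
def proj(c,X):
    r=cv2.Rodrigues(np.array(c["R"],float))[0]
    return cv2.projectPoints(np.array([X],float),r,np.array(c["t"],float),K(c),np.array(c["D"],float))[0][0,0]
def save(c,n): cv2.imwrite(f"pics/{n}.png",c["image"][:,:,::-1])
def crop(c,n,x0,y0,x1,y1,s): cv2.imwrite(f"pics/{n}.png",cv2.resize(c["image"][y0:y1,x0:x1,::-1],None,fx=s,fy=s,interpolation=cv2.INTER_CUBIC))
E
python3 - <<'E'
from h import *
np.set_printoptions(precision=4,suppress=True)
for n in ["side","top"]:
    c=bot.camera(n); save(c,n+"0"); print(n,c["fov_y"],c["cx"],c["cy"],c["D"],(-np.array(c["R"]).T@c["t"]))
    for k in ["knob_grip","focus_unit","knob_tip","index_tip","slide_base","lever_pivot","handle","handle_grip","carriage_tip","mark_tip","objective","slide_box","oil_bottle"]:
        print(k,[(np.round(d["xy"],1).tolist(),round(d["conf"],2)) for d in bot.mark_of(n,k)])
print(bot.sense())
E
```

```text
pics
side 55.021480947375416 285.13443707561527 208.2590095443053 [-0.0017  0.      0.      0.      0.    ] [0.1823 0.3721 0.5886]
knob_grip [([354.5, 139.9], 0.76), ([313.4, 163.5], 0.69), ([417.8, 174.7], 0.64)]
focus_unit [([407.1, 210.4], 0.97), ([352.9, 159.6], 0.84), ([308.7, 192.1], 0.69), ([129.8, 306.0], 0.46)]
knob_tip [([297.5, 171.3], 0.83), ([388.3, 181.4], 0.7)]
index_tip [([298.0, 180.8], 0.98), ([389.3, 181.3], 0.84), ([342.2, 144.5], 0.69)]
slide_base [([145.3, 326.1], 0.98), ([308.6, 193.4], 0.58)]
lever_pivot [([195.4, 271.1], 0.74), ([298.0, 178.6], 0.61)]
handle [([199.8, 303.5], 0.51)]
handle_grip [([204.5, 295.2], 0.83)]
carriage_tip [([175.8, 275.1], 0.84)]
mark_tip [([129.2, 305.0], 0.69)]
objective [([337.2, 237.4], 0.79)]
slide_box [([285.6, 331.8], 0.87), ([333.3, 233.9], 0.43)]
oil_bottle [([223.6, 207.5], 0.73)]
top 55.96533348005304 278.13127921077296 211.17581486922992 [-0.112  0.     0.     0.     0.   ] [ 0.379  -0.1561  0.9313]
knob_grip [([360.4, 192.0], 0.83), ([395.2, 291.2], 0.83), ([436.9, 201.2], 0.78), ([150.5, 169.5], 0.33), ([311.7, 247.5],
[... 409 characters left out ...]
0.4], 0.61)]
carriage_tip [([185.1, 169.9], 0.58), ([353.8, 175.8], 0.39)]
mark_tip []
objective [([311.7, 250.6], 0.45)]
slide_box [([194.8, 268.2], 0.61)]
oil_bottle [([282.2, 141.9], 0.63)]
{'time': 1.4, 'qpos': array([ 1.17  ,  0.4675, -0.0116,  1.6027,  0.006 ,  1.0714, -0.0563]), 'joint_velocities': array([ 0.0018,  0.0004,  0.0013,  0.0004, -0.    ,  0.    , -0.0006]), 'tau': array([  0.0002, -52.042 ,  -0.0123, -24.4052,  -0.0567,   0.0114,
         0.    ]), 'position': array([ 0.2276, -0.6089,  0.2396]), 'eef_rot': array([ 2.5812, -1.7908, -0.    ]), 'contact_force': array([-0.0973,  0.352 , -0.3401]), 'moment': array([-0.0556, -0.0154,  0.0423]), 'grip_width': 0.09195593970913711}
```

View pics/top0.png

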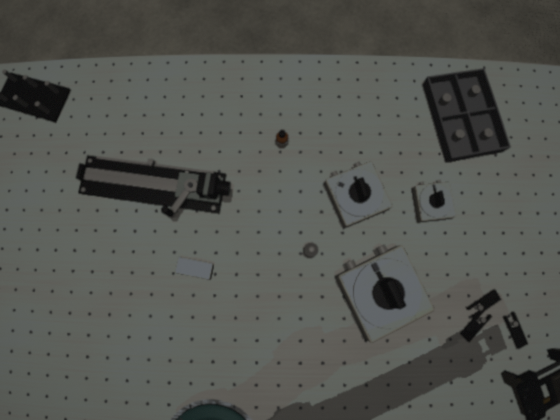

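View pics/side0.png

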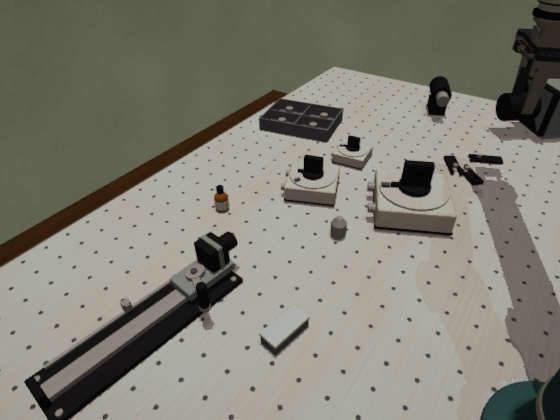

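```bash
python3 - <<'E'
import cv2
a=cv2.imread("pics/top0.png");b=cv2.imread("pics/side0.png")
cv2.imwrite("pics/t_f.png",cv2.resize(a[130:350,290:490],None,fx=2.7,fy=2.7,interpolation=2))
cv2.imwrite("pics/t_s.png",cv2.resize(a[60:280,90:250],None,fx=2.7,fy=2.7,interpolation=2))
cv2.imwrite("pics/s_f.png",cv2.resize(b[110:250,270:470],None,fx=4,fy=4,interpolation=2))
cv2.imwrite("pics/s_s.png",cv2.resize(b[210:390,70:270],None,fx=3.3,fy=3.3,interpolation=2))
E
```

```text
(no output)
```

View pics/t_f.png

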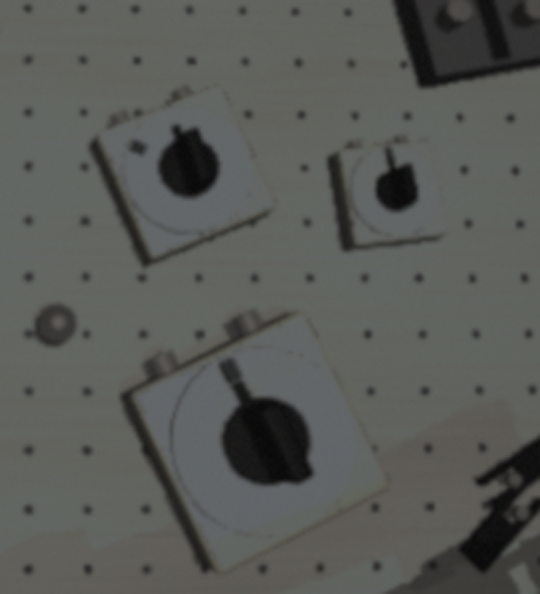

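View pics/t_s.png

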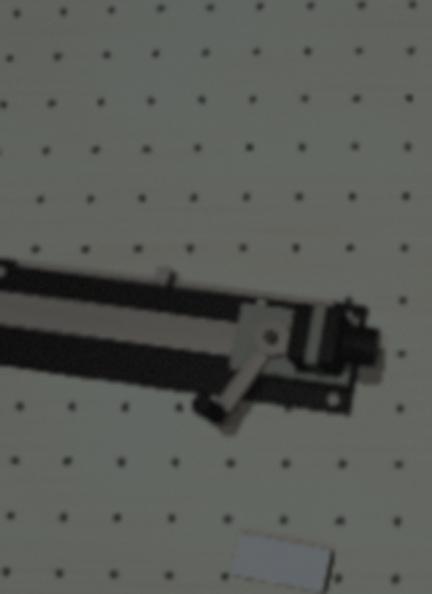

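View pics/s_f.png

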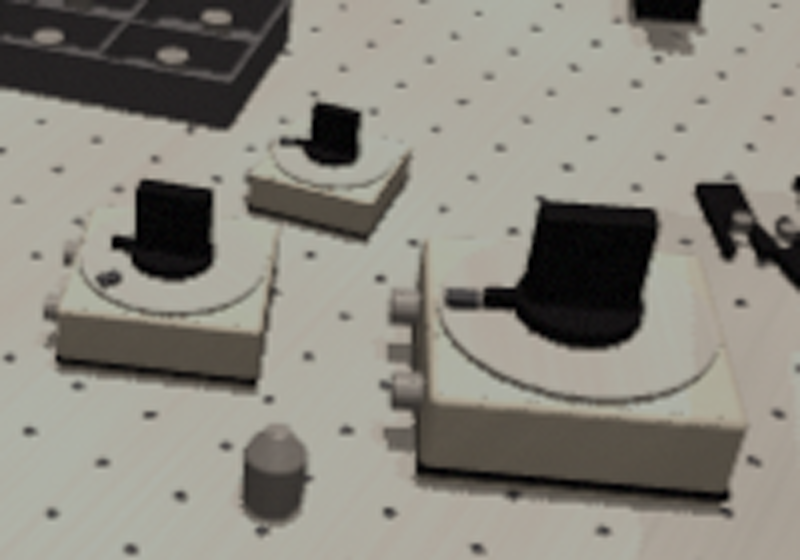

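View pics/s_s.png

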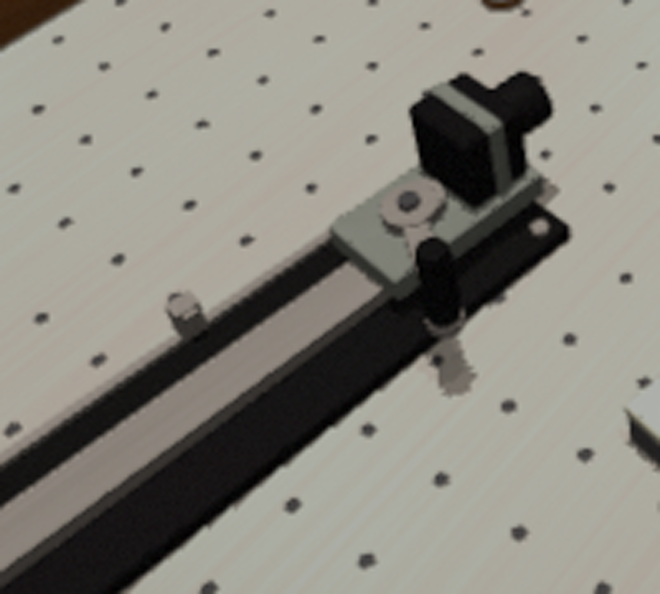

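```bash
python3 - <<'E'
from h import *
np.set_printoptions(precision=4,suppress=True)
a=bot.camera("top");b=bot.camera("side")
for n,p,q in [("knobgrip",(360.4,192),(313.4,163.5)),("tip",(354.2,172.9),(297.5,171.3)),("idx",(340.4,182.9),(298,180.8)),("pivot",(192.3,186),(195.4,271.1)),("handlegrip",(165.7,210.4),(204.5,295.2)),("ctip",(185.1,169.9),(175.8,275.1)),("fu",(354,192.3),(308.7,192.1)),("base",(148.5,180.4),(145.3,326.1)),("obj",(311.7,250.6),(337.2,237.4)),("bot",(282.2,141.9),(223.6,207.5))]:
    print(n,*tri(a,p,b,q))
# sizes of units: corners at z=.045 from top
for n,cs in {"mid":[(327,181),(376,164),(390,207),(344,226)],"small":[(415,185),(449,181),(454,217),(420,221)],"large":[(337,277),(402,246),(434,302),(370,339)]}.items():
    P=[atz(a,p,.045)[:2] for p in cs]; print(n,[round(float(np.linalg.norm(P[i]-P[(i+1)%4])),3) for i in range(4)])
E
```

```text
knobgrip [ 0.58   -0.3297  0.0836] 0.004179405908110379
tip [ 0.6284 -0.3264  0.0476] 0.007522431549088601
idx [ 0.605  -0.2934  0.0472] 0.006105600492441075
pivot [0.5993 0.0509 0.0483] 0.002161438639085951
handlegrip [0.5326 0.0991 0.0767] 0.006282798871862846
ctip [0.6383 0.071  0.0338] 0.006735279114379108
fu [ 0.597  -0.3342 -0.0079] 0.0035213781165081746
base [0.6195 0.1674 0.0061] 0.007855339814296883
obj [ 0.4566 -0.2288 -0.0103] 0.0011788346942248904
bot [ 0.7217 -0.1577  0.0045] 0.0016944986031360435
mid [0.124, 0.106, 0.116, 0.111]
small [0.084, 0.086, 0.083, 0.085]
large [0.165, 0.143, 0.167, 0.153]
```

```bash
python3 - <<'E'
from h import *
a=bot.camera("top");b=bot.camera("side")
import pickle; pickle.dump((a,b),open("c0.pkl","wb"))
def cl(im): return np.clip(im.astype(float)*2,0,255).astype(np.uint8)
A=dict(a);A["image"]=cl(a["image"])
crop(A,"z1",310,150,410,240,7); crop(b,"z2",275,145,355,210,9)
crop(A,"z3",70,140,240,230,4.5)
E
```

```text
(no output)
```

View pics/z1.png

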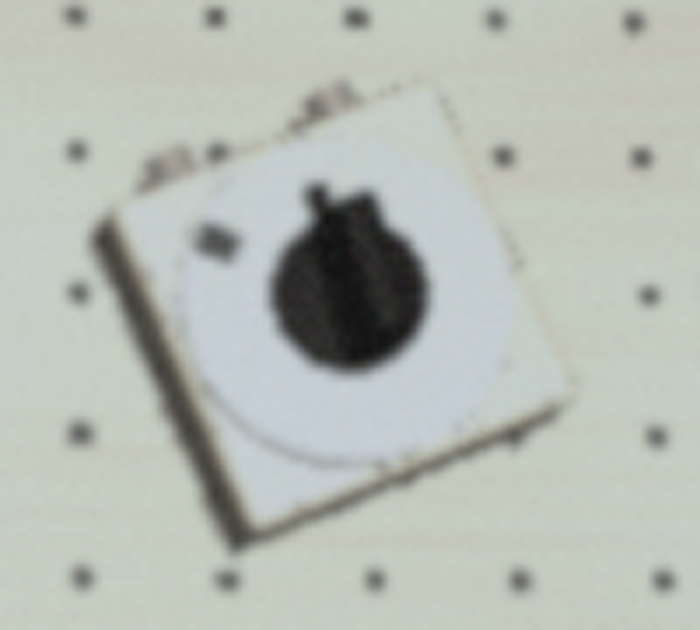

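View pics/z2.png

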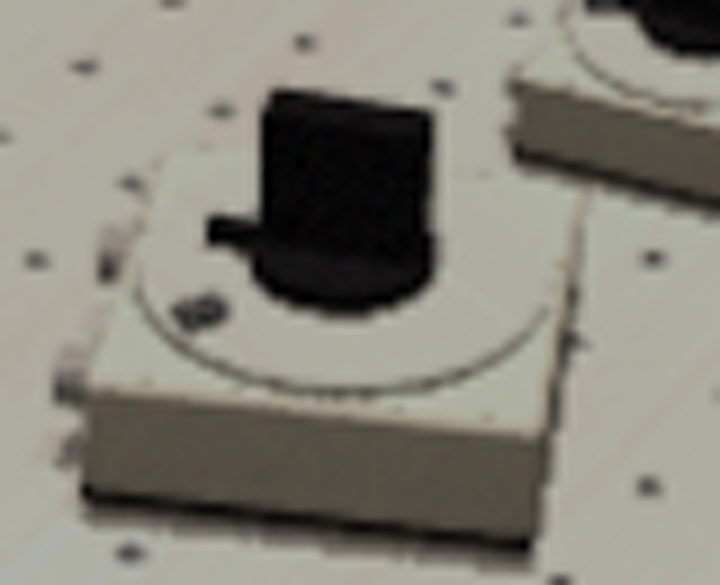

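View pics/z3.png

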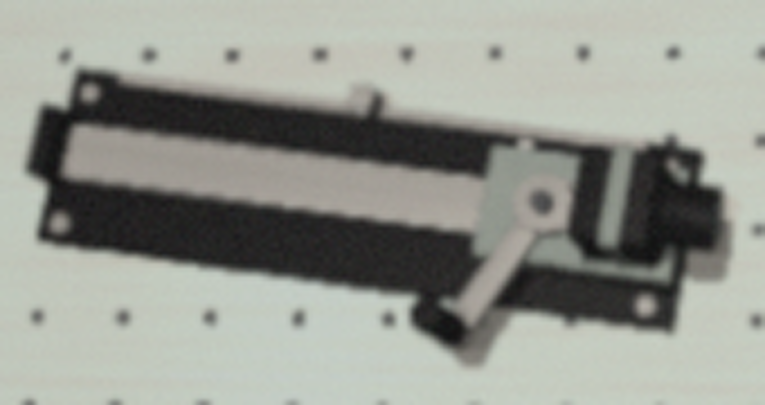

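```bash
cat > fit.py <<'E'
from h import *; import pickle
from scipy.optimize import least_squares
np.set_printoptions(precision=4,suppress=True)
a,b=pickle.load(open("c0.pkl","rb"))
T1=lambda x,y:((x+.5)/7-.5+310,(y+.5)/7-.5+150)
S1=lambda x,y:((x+.5)/9-.5+275,(y+.5)/9-.5+145)
def rot(t): return np.array([[np.cos(t),-np.sin(t)],[np.sin(t),np.cos(t)]])
h=.06
# corners: far-left(+x,+y),far-right(+x,-y),near-right(-x,-y),near-left(-x,+y)
L=[(h,h),(h,-h),(-h,-h),(-h,h)]
ob=[(a,T1(115,212),0),(a,T1(430,80),1),(a,T1(575,400),2),(a,T1(255,530),3),
    (b,S1(92,388),3),(b,S1(545,435),2)]
def pts(p):
    x,y,t,k,i=p; c=np.array([x,y]); r=[]
    for cam,uv,j in ob:
        r.append((cam,uv,[*(c+rot(t)@L[j]),.045]))
    n=lambda ang,rr,z:[x+rr*np.cos(ang),y+rr*np.sin(ang),z]
    r+= [(a,T1(315,188),n(k,.038,.054)),(b,S1(210,228),n(k,.038,.052)),
         (a,T1(217,242),n(i,.046,.054)),(b,S1(202,310),n(i,.046,.0535))]
    for cam,uv in [(a,T1(349,298))]: r.append((cam,uv,[x,y,.057]))
    return r
def res(p,full=False):
    return np.concatenate([proj(c,X)-np.array(u) for c,u,X in pts(p)])
s=least_squares(res,[.59,-.33,.3,.2,1.2],loss="soft_l1")
print(s.x,"deg",np.degrees(s.x[2:])); print(res(s.x).reshape(-1,2))
# slide
T3=lambda x,y:((x+.5)/4.5-.5+70,(y+.5)/4.5-.5+140)
S3=lambda x,y:((x+.5)/3.3-.5+70,(y+.5)/3.3-.5+210)
# side base corners full image: 
L2=[(.05,.18),(.05,-.18),(-.05,-.18),(-.05,.18)]
def pts2(p):
    x,y,t,q,yp,ym=p;c=np.array([x,y]); W=lambda u,v,z:[*(c+rot(t)@np.array([u,v])),z]
    r=[(a,T3(*uv),W(*L2[j],.012)) for j,uv in enumerate([(80,70),(702,152),(675,330),(40,240)])]
    r+=[(b,S3(568,232),W(*L2[2],.012))]
    r+=[(a,T3(541,203),W(0,yp,.052)),(b,S3(409,200),W(0,yp,.052))]
    al=1.15-q; hx,hy=-.08*np.sin(al),yp+.08*np.cos(al)
    r+=[(b,S3(434,245),W(hx,hy,.1)),(a,T3(425,312),W(hx,hy,.1)),(b,S3(443,315),W(hx,hy,.052))]
    return r
def res2(p): return np.concatenate([proj(c,X)-np.array(u) for c,u,X in pts2(p)])
s2=least_squares(lambda p:np.r_[res2(p),p[5]],[.62,.167,-.13,.1,-.1,0],loss="soft_l1")
print(s2.x);print(res2(s2.x).reshape(-1,2))
x,y,t,q,yp,_=s2.x
al=1.15-q
print("pivot",np.array([x,y])+rot(t)@[0,yp],"handle",np.array([x,y])+rot(t)@[-.08*np.sin(al),yp+.08*np.cos(al)])
for nm,cam,uv in [("mark",a,T3(368,100)),("mark",b,S3(186,300)),("ctip",a,T3(525,145))]:
    P=atz(cam,uv,.027 if nm=="ctip" else .03)[:2]; print(nm,rot(t).T@(P-[x,y])-[0,yp])
E
python3 fit.py
```

```text
[ 0.5857 -0.3339  0.3911  0.2395  1.1842] deg [22.4102 13.7248 67.8479]
[[ -1.5836  -1.2409]
 [  0.1126  -0.7965]
 [  0.8795  -0.0629]
 [ -0.7819   0.84  ]
 [ 49.9103   5.4256]
 [  4.7857 -27.654 ]
 [  0.2439  -0.3973]
 [ -0.2191   0.5693]
 [ -0.0663   0.0147]
 [ -0.0416  -0.0293]
 [  0.0496  -0.7665]]
[ 0.6153  0.163  -0.1343  0.0229 -0.1094  0.    ]
[[-0.9302 -0.6328]
 [ 0.4773 -0.6706]
 [-0.4873  0.1063]
 [-1.2197 -0.0164]
 [ 1.3883 -2.4427]
 [ 0.3135 -0.0519]
 [ 0.1327  0.5548]
 [-0.6623  0.642 ]
 [-0.2599  0.3161]
 [ 0.627  -1.2243]]
pivot [0.6006 0.0546] handle [0.5336 0.0983]
mark [0.0478 0.1106]
mark [0.0515 0.1111]
ctip [0.0353 0.0219]
```

```bash
sed -i 's/(b,S1(92,388),3),(b,S1(545,435),2)/(b,S1(92,388),0),(b,S1(545,435),3)/' fit.py; python3 fit.py | head -12
python3 - <<'E'
from h import *
s=bot.sense(); from scipy.spatial.transform import Rotation as R
print(R.from_rotvec(s["eef_rot"]).as_matrix().round(3),s["position"])
E
```

```text
[ 0.5847 -0.3342  0.4004  0.2475  1.1625] deg [22.9424 14.1816 66.607 ]
[[-1.5642 -0.4963]
 [-0.0478 -0.4912]
 [ 1.1487  0.0776]
 [-0.3108  1.433 ]
 [-1.0772 -0.2186]
 [ 0.3234  0.1711]
 [ 0.2687  0.0759]
 [ 0.1769  0.7055]
 [ 0.2401  0.0747]
 [ 0.1687 -0.1519]
 [ 0.202  -0.3144]]
[[ 0.35  -0.937 -0.   ]
 [-0.937 -0.35  -0.   ]
 [ 0.     0.    -1.   ]] [ 0.2275951  -0.6088655   0.23959989]
```

Call:
send_rows([
  [[0,0,0.0525,-0.2654,-0.8616,0.1,0.2],[0,0,0.0525,-0.2654,-0.8616,0.1,0.2],[0,0,0.0525,-0.2654,-0.8616,0.1,0.2],[0,0,0.0525,-0.2654,-0.8616,0.1,0.2],[0,0,0.0525,-0.2654,-0.8616,0.1,0.2],[0,0,0.0525,-0.2654,-0.8616,0.1,0.2],[0,0,0.0525,-0.2654,-0.8616,0.1,0.2],[0,0,0.0525,-0.2654,-0.8616,0.1,0.2]],
])

```text
time: 2.27
position: [0.4914, -0.4053, 0.2029]
eef_rot: [2.479, -1.93, 0.001]
contact_force: [1.2, -0.9, -0.2]
grip_width: 0.0556
```

```bash
cat >> h.py <<'E'
from scipy.spatial.transform import Rotation as Rn
def plan(x,y,z,jawdeg):
    s=bot.sense(); R=Rn.from_rotvec(s["eef_rot"]); M=R.as_matrix()
    a=np.radians(jawdeg); X=np.array([np.cos(a),np.sin(a),0]); Z=np.array([0,0,-1.]); T=np.stack([X,np.cross(Z,X),Z],1)
    rv=(R.inv()*Rn.from_matrix(T)).as_rotvec(degrees=True)/120
    sh=M.T@(np.array([x,y,z])-s["position"])/.5
    print("t",round(s["time"],2),"pos",s["position"].round(4),"jawang",np.degrees(np.arctan2(M[1,0],M[0,0])).round(2),"F",s["contact_force"].round(1),"M",s["moment"].round(2),"w",round(s["grip_width"],4),"q",s["qpos"].round(2))
    print("row",rv.round(4),sh.round(4))
E
python3 -c "
from h import *
plan(.585,-.334,.15,-75.8)"
```

```text
t 2.27 pos [ 0.4914 -0.4053  0.2029] jawang -75.82 F [ 1.2 -0.9 -0.2] M [-0.06  0.01 -0.  ] w 0.0556 q [ 0.69  0.49 -0.08  1.67  0.04  0.99 -0.72]
row [-0.0001 -0.0002 -0.0001] [-0.0924 -0.2164  0.1057]
```

Call:
send_rows([
  [[0,0,0,-0.0924,-0.2164,0.106,0.2],[0,0,0,-0.0924,-0.2164,0.106,0.2],[0,0,0,-0.0924,-0.2164,0.106,0.2],[0,0,0,-0.0924,-0.2164,0.106,0.2],[0,0,0,-0.0924,-0.2164,0.106,0.2],[0,0,0,-0.0924,-0.2164,0.106,0.2]],
])

```text
time: 2.77
position: [0.5832, -0.3358, 0.1496]
eef_rot: [2.478, -1.929, -0.001]
contact_force: [-1.2, -0.5, 0.4]
grip_width: 0.0552
```

```bash
python3 -c "
from h import *
plan(.585,-.334,.089,-75.8)
a=bot.camera('top');b=bot.camera('side')
A=dict(a);A['image']=np.clip(a['image'].astype(float)*2,0,255).astype(np.uint8)
crop(A,'g1',310,150,410,240,5); crop(b,'g2',255,105,375,210,5)
i=cv2.imread('pics/g1.png');j=cv2.imread('pics/g2.png');k=np.zeros((525,1100,3),np.uint8);k[:450,:500]=i;k[:525,500:1100]=j;cv2.imwrite('pics/g.png',cv2.resize(k,(800,382)))
plan(.585,-.334,.089,-75.8)
"
```

```text
t 2.77 pos [ 0.5832 -0.3358  0.1496] jawang -75.79 F [-1.2 -0.5  0.4] M [-0.07  0.03  0.02] w 0.0552 q [ 0.53  0.6  -0.09  1.61  0.06  0.94 -0.9 ]
row [ 0.0005 -0.0001  0.0001] [-0.0026 -0.0045  0.1211]
t 2.87 pos [ 0.5824 -0.3376  0.1506] jawang -75.97 F [-0.5  0.2  0.8] M [0.05 0.05 0.  ] w 0.055 q [ 0.53  0.6  -0.08  1.61  0.06  0.94 -0.9 ]
row [ 0.0001 -0.0008 -0.0014] [-0.006  -0.0068  0.1232]
```

View pics/g.png

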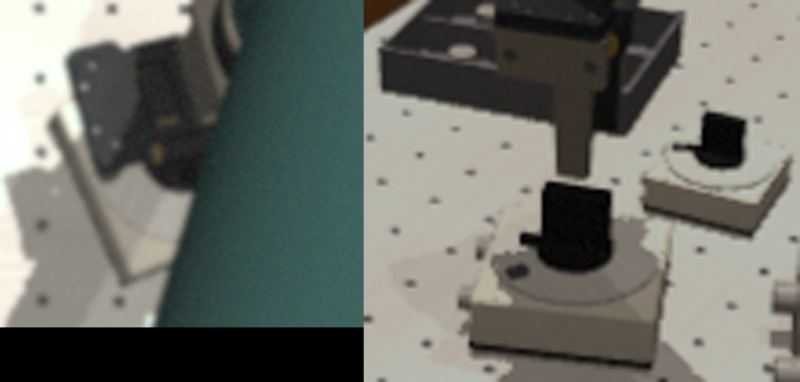

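Call:
send_rows([
  [[0,0,0,-0.004,-0.005,0.122,0.2],[0,0,0,-0.004,-0.005,0.122,0.2],[0,0,0,-0.004,-0.005,0.122,0.2],[0,0,0,-0.004,-0.005,0.122,0.2],[0,0,0,-0.004,-0.005,0.122,0.2]],
])

```text
time: 3.28
position: [0.5859, -0.3346, 0.0909]
eef_rot: [-2.477, 1.932, -0.005]
contact_force: [0.6, -0.5, 0.2]
grip_width: 0.055
```

```bash
python3 -c "
from h import *
b=bot.camera('side')
plan(.585,-.334,.089,-75.8)
crop(b,'g3',255,105,375,210,6)
"
```

```text
t 3.33 pos [ 0.5863 -0.3344  0.0912] jawang -75.88 F [ 0.7  0.8 -0.4] M [-0.04  0.05 -0.09] w 0.055 q [ 0.53  0.67 -0.08  1.63  0.07  0.83 -0.91]
row [-0.0012 -0.0013 -0.0007] [-0.0014  0.0023  0.0044]
```

View pics/g3.png

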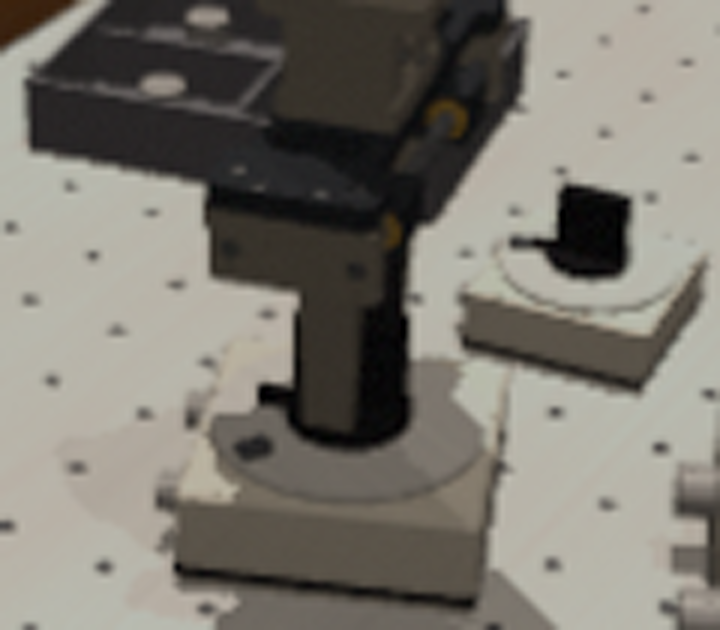

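Call:
send_rows([
  [[0,0,0,-0.001,0.001,0.0,-1],[0,0,0,-0.001,0.001,0.0,-1],[0,0,0,-0.001,0.001,0.0,-1],[0,0,0,-0.001,0.001,0.0,-1],[0,0,0,-0.001,0.001,0.0,-1]],
])

```text
time: 3.75
position: [0.5851, -0.3324, 0.0891]
eef_rot: [-2.479, 1.93, -0.001]
contact_force: [-1.0, -0.5, 0.1]
grip_width: 0.0238
```

```bash
python3 -c "
from h import *
plan(.585,-.334,.089,-23.4)
b=bot.camera('side')
plan(.585,-.334,.089,-23.4)
crop(b,'g4',255,105,375,210,6)
"
```

```text
t 3.75 pos [ 0.5851 -0.3324  0.0891] jawang -75.79 F [-1.  -0.5  0.1] M [ 0.05 -0.05  0.04] w 0.0238 q [ 0.52  0.68 -0.08  1.64  0.07  0.83 -0.91]
row [-0.000e+00 -2.000e-04 -4.366e-01] [0.003  0.0009 0.0002]
t 3.8 pos [ 0.585  -0.3324  0.089 ] jawang -75.8 F [-0.3 -0.1  0.4] M [0.08 0.04 0.02] w 0.0199 q [ 0.52  0.68 -0.08  1.64  0.07  0.83 -0.91]
row [-0.000e+00 -1.000e-04 -4.367e-01] [ 0.0031  0.0008 -0.    ]
```

View pics/g4.png

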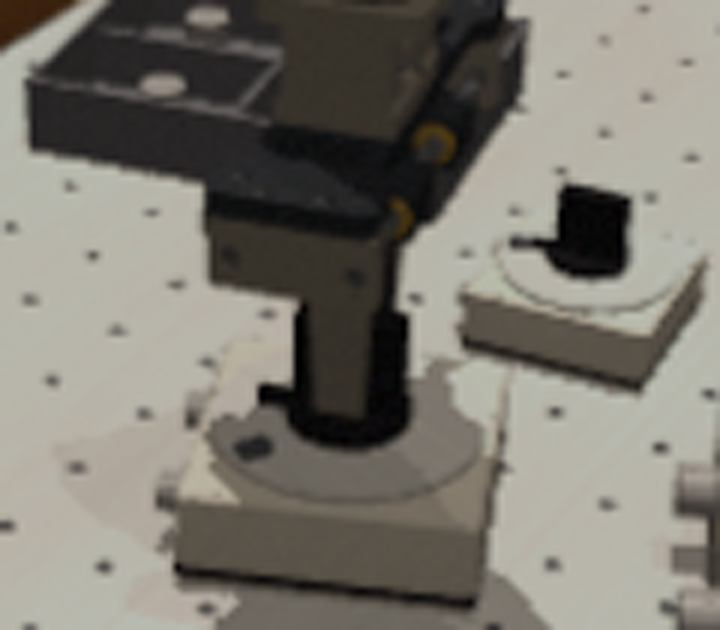

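Still closing; give it a few rows to settle on the bar.

Call:
send_rows([
  [[0,0,0,0,0,0,-1],[0,0,0,0,0,0,-1],[0,0,0,0,0,0,-1],[0,0,0,0,0,0,-1]],
])

```text
time: 4.13
position: [0.585, -0.334, 0.089]
eef_rot: [2.477, -1.93, 0.003]
contact_force: [1.2, -5.6, -1.4]
grip_width: 0.0137
```

```bash
python3 -c "
from h import *
plan(.585,-.334,.089,-23.4)
"
```

```text
t 4.13 pos [ 0.585 -0.334  0.089] jawang -75.85 F [ 1.2 -5.6 -1.4] M [-1.13 -0.33  0.01] w 0.0137 q [ 0.53  0.68 -0.08  1.64  0.07  0.83 -0.91]
row [ 3.000e-04 -1.100e-03 -4.371e-01] [ 0.      0.0001 -0.0001]
```

Call:
send_rows([
  [[0,0,-0.055,0.004,0,0,-1],[0,0,-0.11,0.004,0,0,-1],[0,0,-0.165,0.004,0,0,-1],[0,0,-0.22,0.004,0,0,-1],[0,0,-0.275,0.004,0,0,-1],[0,0,-0.33,0.004,0,0,-1],[0,0,-0.385,0.004,0,0,-1],[0,0,-0.437,0.004,0,0,-1]],
])

```text
time: 4.8
position: [0.5865, -0.3357, 0.089]
eef_rot: [3.077, -0.628, 0.005]
contact_force: [5.0, -5.5, -4.0]
grip_width: 0.0138
```

Call:
send_rows([
  [[0,0,0,0,0,0,-1],[0,0,0,0,0,0,-1]],
])

```text
time: 4.97
position: [0.5865, -0.3357, 0.089]
eef_rot: [3.075, -0.636, 0.005]
contact_force: [4.8, -4.7, -4.4]
grip_width: 0.0137
```

```bash
python3 -c "
from h import *
plan(.585,-.334,.089,-23.4)
b=bot.camera('side')
crop(b,'g5',275,145,355,210,9)
a=bot.camera('top');a['image']=np.clip(a['image'].astype(float)*2,0,255).astype(np.uint8)
crop(a,'g6',310,150,410,240,7)
plan(.585,-.334,.089,-23.4)
"
```

```text
t 4.97 pos [ 0.5865 -0.3357  0.089 ] jawang -23.38 F [ 4.8 -4.7 -4.4] M [-1.17 -0.94  0.07] w 0.0137 q [ 0.68  0.7  -0.3   1.62  0.26  0.86 -0.13]
row [ 0.0001 -0.0016  0.0002] [-0.004  -0.0019 -0.0001]
t 5.07 pos [ 0.5865 -0.3357  0.089 ] jawang -23.39 F [ 4.2 -5.7 -3.5] M [-1.13 -0.88  0.04] w 0.014 q [ 0.68  0.7  -0.3   1.62  0.26  0.86 -0.13]
row [ 0.0003 -0.0016  0.0001] [-0.004 -0.002 -0.   ]
```

View pics/g5.png

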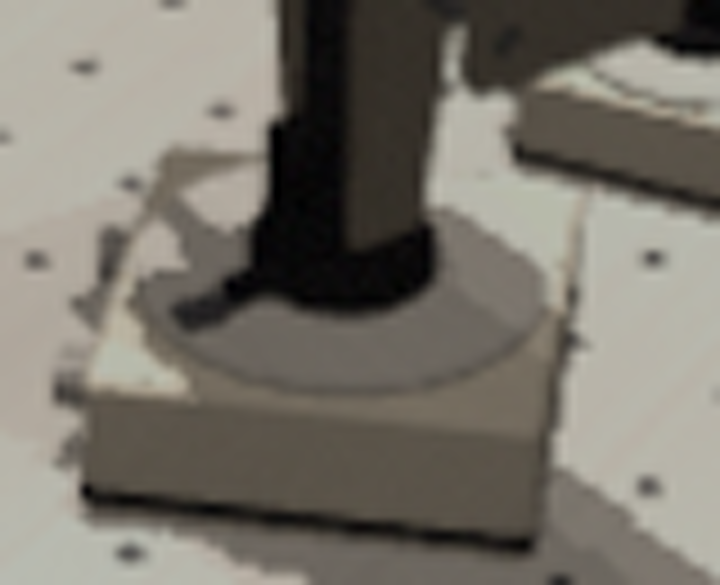

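View pics/g6.png

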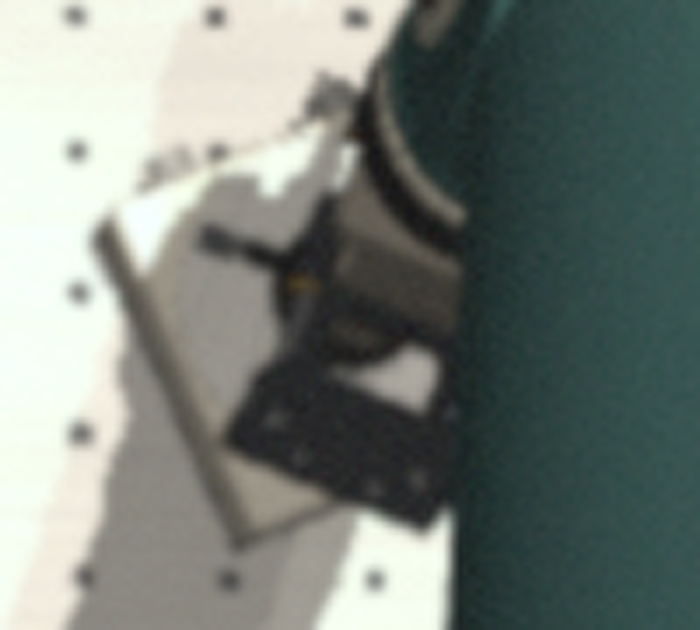

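Call:
send_rows([
  [[0,0,0,0,0,0,-0.3],[0,0,0,0,0,0,-0.3],[0,0,0,0,0,0,-0.3],[0,0,0,0,0,0,-0.3]],
])

```text
time: 5.4
position: [0.5853, -0.3335, 0.0887]
eef_rot: [-3.076, 0.635, 0.001]
contact_force: [0.6, -0.1, -0.5]
grip_width: 0.0325
```

```bash
python3 -c "
from h import *
plan(.585,-.334,.2,-23.4)
b=bot.camera('side')
crop(b,'g7',275,145,355,210,9)
"
```

```text
t 5.4 pos [ 0.5853 -0.3335  0.0887] jawang -23.33 F [ 0.6 -0.1 -0.5] M [-0.08 -0.08  0.02] w 0.0325 q [ 0.68  0.7  -0.31  1.62  0.26  0.86 -0.13]
row [-0.0003  0.0005  0.0006] [-0.0003  0.001  -0.2226]
```

View pics/g7.png

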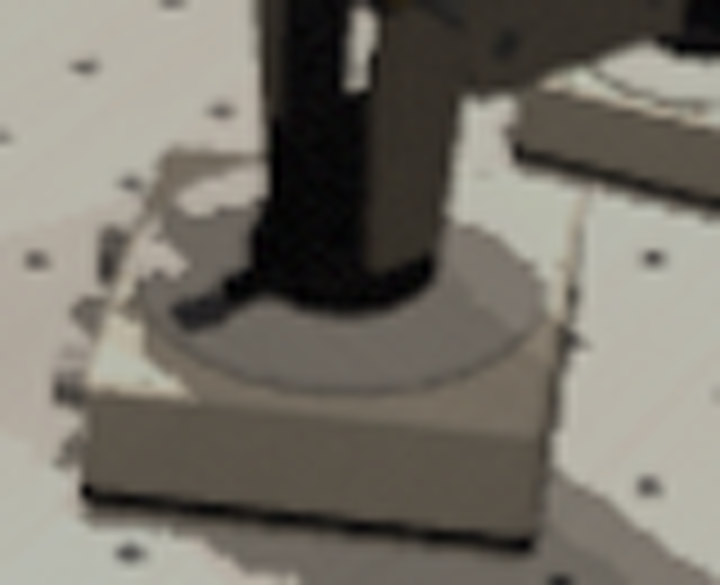

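Call:
send_rows([
  [[0,0,0,0,0,-0.08,-0.3],[0,0,0,0,0,-0.16,-0.3],[0,0,0,0,0,-0.222,-0.3],[0,0,0,0,0,-0.222,-0.3],[0,0,0,0,0,-0.222,0]],
])

```text
time: 5.87
position: [0.5865, -0.3346, 0.2024]
eef_rot: [3.075, -0.636, 0.007]
contact_force: [-0.8, 0.4, -0.2]
grip_width: 0.037
```

```bash
python3 -c "
from h import *
plan(.534,.03,.2,-97.7)
"
```

```text
t 5.87 pos [ 0.5865 -0.3346  0.2024] jawang -23.36 F [-0.8  0.4 -0.2] M [ 0.04 -0.03  0.  ] w 0.037 q [ 0.7   0.57 -0.34  1.55  0.21  1.05 -0.1 ]
row [-0.0011 -0.0019  0.6195] [-0.3855 -0.6278  0.0029]
```

Call:
send_rows([
  [[0,0,0.6195,-0.3855,-0.6278,0,0.1],[0,0,0.6195,-0.3855,-0.6278,0,0.1],[0,0,0.6195,-0.3855,-0.6278,0,0.1],[0,0,0.6195,-0.3855,-0.6278,0,0.1],[0,0,0.6195,-0.3855,-0.6278,0,0.1],[0,0,0.6195,-0.3855,-0.6278,0,0.1],[0,0,0.6195,-0.3855,-0.6278,0,0.1],[0,0,0.6195,-0.3855,-0.6278,0,0.1]],
])

```text
time: 6.53
position: [0.5371, -0.0086, 0.1984]
eef_rot: [2.407, -2.016, -0.004]
contact_force: [0.4, 0.4, 0.9]
grip_width: 0.0507
```

```bash
python3 -c "
from h import *
plan(.534,.098,.2,-97.7)
a=bot.camera('top');b=bot.camera('side');save(a,'m1')
import pickle; pickle.dump((a,b),open('c1.pkl','wb'))
a['image']=np.clip(a['image'].astype(float)*2,0,255).astype(np.uint8)
crop(a,'m2',325,160,390,215,11);crop(b,'m3',285,155,335,195,14)
plan(.534,.098,.2,-97.7)
"
```

```text
t 6.53 pos [ 0.5371 -0.0086  0.1984] jawang -79.91 F [0.4 0.4 0.9] M [ 0.07 -0.03  0.  ] w 0.0507 q [ 0.15  0.35 -0.24  1.9   0.1   0.91 -1.53]
row [0.0014 0.     0.1482] [-0.2109 -0.0311 -0.0032]
t 6.63 pos [ 0.5368 -0.0024  0.1987] jawang -79.1 F [ 0.1 -0.1 -0.9] M [-0.04 -0.03 -0.01] w 0.0504 q [ 0.15  0.35 -0.25  1.9   0.1   0.91 -1.53]
row [0.0015 0.0015 0.155 ] [-0.1982 -0.0324 -0.002 ]
```

View pics/m1.png

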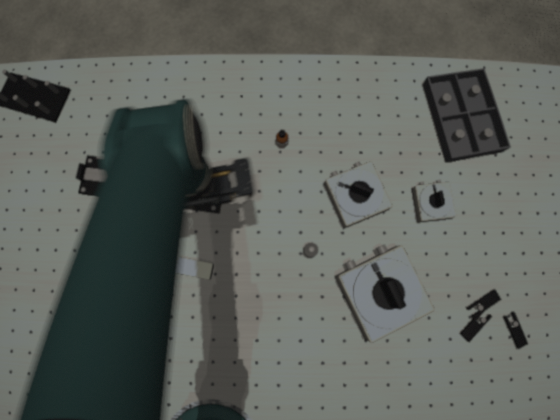

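View pics/m2.png

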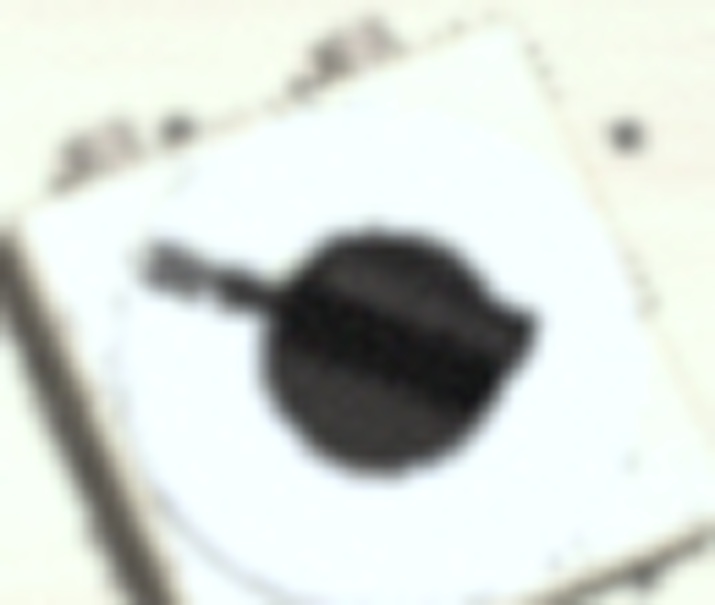

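View pics/m3.png

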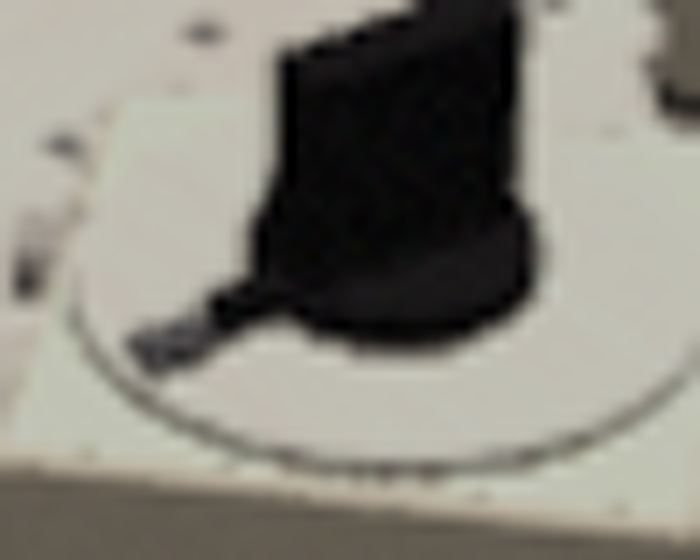

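```bash
cat > polar.py <<'E'
from h import *; import pickle,sys
def run(pk,ang=(40,95),cen=[(.5847,-.3342),(.5865,-.3345),(.5847,-.336)]):
  a,b=pickle.load(open(pk,"rb"))
  for nm,c in (("top",a),("side",b)):
    g=cv2.cvtColor(c["image"],cv2.COLOR_RGB2GRAY).astype(np.float32)
    for C in cen:
        th=np.radians(np.arange(*ang,.5)); out=[]
        for rs in ((.030,.033,.036),(.042,.046,.050)):
            P=np.zeros(len(th))
            for r in rs:
                uv=np.array([proj(c,[C[0]+r*np.cos(t),C[1]+r*np.sin(t),.0535]) for t in th],np.float32)
                P+=cv2.remap(g,uv[:,0][None],uv[:,1][None],cv2.INTER_LINEAR)[0]
            w=np.clip(np.percentile(P,70)-P,0,None); w[w<.3*w.max()]=0
            # window around max
            m=np.argmax(w); k=np.arange(len(w)); w=w*(abs(k-m)<24)
            out.append(np.degrees((w*th).sum()/w.sum()))
        print(nm,C,np.round(out,2),"diff idx-nose",round(out[1]-out[0],2))
if __name__=="__main__": run(sys.argv[1])
E
python3 polar.py c1.pkl
```

```text
top (0.5847, -0.3342) [63.82 66.52] diff idx-nose 2.7
top (0.5865, -0.3345) [67.14 68.77] diff idx-nose 1.63
top (0.5847, -0.336) [65.01 67.22] diff idx-nose 2.21
side (0.5847, -0.3342) [63.92 68.12] diff idx-nose 4.2
side (0.5865, -0.3345) [67.08 70.36] diff idx-nose 3.27
side (0.5847, -0.336) [64.25 68.68] diff idx-nose 4.44
```

```bash
cat > disc.py <<'E'
from h import *; import pickle,sys
from scipy.optimize import least_squares
a,b=pickle.load(open(sys.argv[1],"rb"))
def edge(c,C,angs,z,r=.026,gmin=None):
    g=cv2.GaussianBlur(cv2.cvtColor(c["image"],cv2.COLOR_RGB2GRAY),(0,0),.6).astype(np.float32); R=np.arange(r-.006,r+.006,.0004); pts=[]
    for t in np.radians(angs):
        uv=np.array([proj(c,[C[0]+q*np.cos(t),C[1]+q*np.sin(t),z]) for q in R],np.float32)
        p=cv2.remap(g,uv[:,0][None],uv[:,1][None],cv2.INTER_LINEAR)[0]
        h=(p[:4].mean()+p[-4:].mean())/2; k=np.argmax(p>h)
        pts.append([C[0]+R[k]*np.cos(t),C[1]+R[k]*np.sin(t)])
    return np.array(pts)
C=(.5847,-.3342)
for nm,c,A in (("top",a,list(range(95,215,5))+list(range(-85,30,5))),("side",b,list(range(95,200,5)))):
    C=(.5847,-.3342)
    for _ in range(3):
        P=edge(c,C,A,.057 if nm=="top" else .046)
        s=least_squares(lambda p:np.hypot(P[:,0]-p[0],P[:,1]-p[1])-(p[2] if nm=="top" else .026),[*C,.026],loss="soft_l1",f_scale=.0005); C=s.x[:2]
    print(nm,s.x, np.abs(s.fun).mean())
E
python3 disc.py c1.pkl; python3 disc.py c0.pkl
```

```text
top [ 0.58544505 -0.33416148  0.02620748] 0.0005346620285251608
side [ 0.5904652  -0.33899742  0.026     ] 0.00025513308133571523
top [ 0.58659439 -0.33340076  0.02633304] 0.000861102220343382
side [ 0.59041399 -0.33925831  0.026     ] 0.00021139896069378018
```

```bash
python3 -c "
from h import *
for n in ('top','side'):
  c=bot.camera(n)
  for k in ('knob_tip','index_tip'):
    for d in bot.mark_of(n,k):
      P=atz(c,d['xy'],.052); print(n,k,np.round(d['xy'],1),round(d['conf'],2),P.round(4),np.degrees(np.arctan2(P[1]+.334,P[0]-.586)).round(1))
"; python3 - <<'E'
import sys; sys.path.insert(0,'.')
import os; os.chdir('.')
from polar import run
run('c1.pkl',cen=[(.586,-.334),(.588,-.336)])
from h import *; import pickle
a,b=pickle.load(open('c1.pkl','rb'))
# overlay model lines at index angle guesses
for c,n,(x0,y0,x1,y1),s in((a,'ov1',(325,160,390,215),11),(b,'ov2',(285,155,335,195),14)):
    im=c["image"]; im=np.clip(im.astype(float)*(2 if n=='ov1' else 1.3),0,255).astype(np.uint8)
    I=cv2.resize(im[y0:y1,x0:x1,::-1],None,fx=s,fy=s,interpolation=cv2.INTER_CUBIC)
    f=lambda X:tuple(int(round((v+.5-o)*s-.5)) for v,o in zip(proj(c,X),(x0,y0)))
    C=np.array([.586,-.334])
    for ang,col in ((66,(0,0,255)),(69,(0,255,0))):
        t=np.radians(ang);d=np.array([np.cos(t),np.sin(t)])
        cv2.line(I,f([*(C+.026*d),.053]),f([*(C+.056*d),.053]),col,1)
    cv2.imwrite(f'pics/{n}.png',I)
E
```

```text
top knob_tip [378.9 272.8] 0.76 [ 0.4021 -0.3733  0.052 ] -167.9
top knob_tip [434.6 188.3] 0.71 [ 0.5959 -0.512   0.052 ] -86.8
top knob_tip [345.9 182. ] 0.7 [ 0.6088 -0.3042  0.052 ] 52.6
top index_tip [343.  187.1] 0.92 [ 0.5967 -0.2972  0.052 ] 73.8
top index_tip [431.2 188.4] 0.9 [ 0.5956 -0.5038  0.052 ] -86.8
top index_tip [377.7 272.5] 0.61 [ 0.4028 -0.3707  0.052 ] -168.7
side knob_tip [388.2 184.3] 0.96 [ 0.4169 -0.3909  0.052 ] -161.4
side knob_tip [298.9 177.9] 0.7 [ 0.6029 -0.2995  0.052 ] 64.0
side knob_tip [340.5 144.6] 0.48 [ 0.5954 -0.4938  0.052 ] -86.6
side index_tip [298.8 177.4] 0.77 [ 0.6042 -0.3011  0.052 ] 61.1
side index_tip [387.9 183.1] 0.64 [ 0.4194 -0.3951  0.052 ] -159.9
side index_tip [342.3 144.4] 0.55 [ 0.5919 -0.4974  0.052 ] -87.9
top (0.586, -0.334) [66.05 67.98] diff idx-nose 1.93
top (0.588, -0.336) [70.49 71.2 ] diff idx-nose 0.71
side (0.586, -0.334) [65.89 69.48] diff idx-nose 3.58
side (0.588, -0.336) [70.56 72.68] diff idx-nose 2.13
```

View pics/ov1.png

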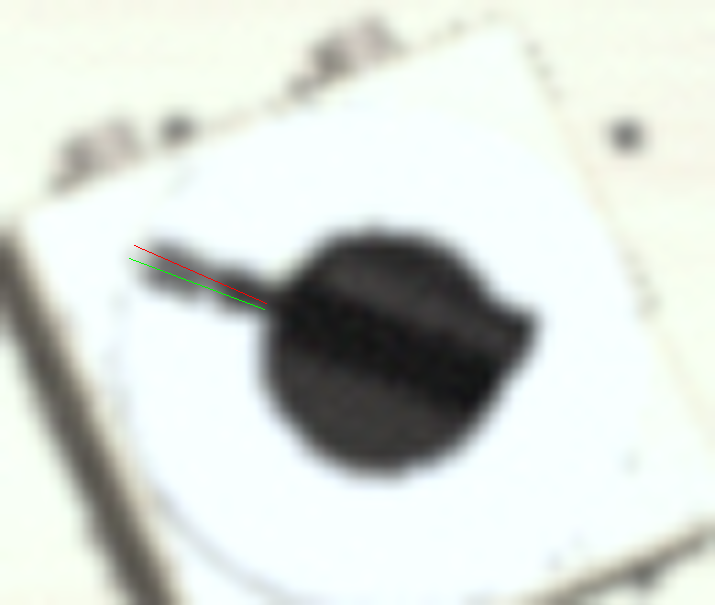

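View pics/ov2.png

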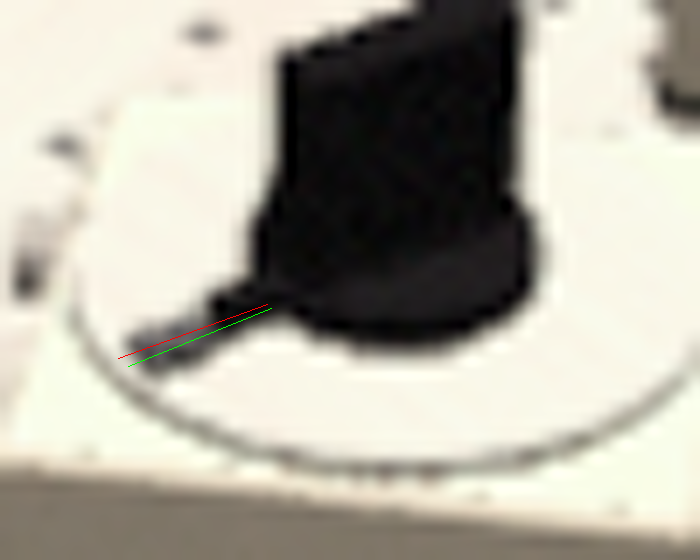

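```bash
python3 -c "
from h import *
plan(.587,-.334,.16,-23.4)
"
```

```text
t 6.93 pos [ 0.5388 -0.0125  0.1992] jawang -79.73 F [-0.6  1.  -0.3] M [-0.02  0.01  0.03] w 0.0505 q [ 0.16  0.35 -0.24  1.9   0.1   0.91 -1.52]
row [ 6.000e-04  1.000e-04 -4.694e-01] [0.6498 0.0198 0.0786]
```

Call:
send_rows([
  [[0,0,-0.4694,0.6498,0.0198,0.0,0.0],[0,0,-0.4694,0.6498,0.0198,0.0,0.0],[0,0,-0.4694,0.6498,0.0198,0.0,0.0],[0,0,-0.4694,0.6498,0.0198,0.0,0.0],[0,0,-0.4694,0.6498,0.0198,0.0,0.0],[0,0,-0.4694,0.6498,0.0198,0.0,0.0],[0,0,-0.4694,0.6498,0.0198,0.0,0.0],[0,0,-0.4694,0.6498,0.0198,0.0786,0.0]],
])

```text
time: 7.6
position: [0.5883, -0.3302, 0.1755]
eef_rot: [3.071, -0.636, 0.016]
contact_force: [2.0, -0.9, -0.3]
grip_width: 0.0459
```

Call:
send_rows([
  [[0,0,0,0,0,0,0.0],[0,0,0,0,0,0,0.0]],
])

```text
time: 7.77
position: [0.5835, -0.3257, 0.1672]
eef_rot: [-3.073, 0.648, 0.008]
contact_force: [0.7, 0.6, -0.2]
grip_width: 0.046
```

```bash
python3 -c "
from h import *
plan(.587,-.334,.089,-23.4)
"
```

```text
t 7.77 pos [ 0.5835 -0.3257  0.1672] jawang -23.8 F [ 0.7  0.6 -0.2] M [-0.   -0.06 -0.01] w 0.046 q [ 0.68  0.6  -0.32  1.59  0.22  0.99 -0.12]
row [-0.      0.0025 -0.0033] [0.014  0.0124 0.1563]
```

Call:
send_rows([
  [[0,0,-0.003,0.014,0.0124,0.04,0.0],[0,0,-0.003,0.014,0.0124,0.06,0.0],[0,0,-0.003,0.014,0.0124,0.06,0.0],[0,0,-0.003,0.014,0.0124,0.06,0.0]],
])

```text
time: 8.1
position: [0.5902, -0.329, 0.1406]
eef_rot: [-3.078, 0.626, 0.002]
contact_force: [0.0, -0.1, -0.3]
grip_width: 0.046
```

```bash
python3 -c "
from h import *
plan(.587,-.334,.089,-23.4)
b=bot.camera('side')
plan(.587,-.334,.089,-23.4)
crop(b,'r1',255,105,375,210,6)
"
```

```text
t 8.1 pos [ 0.5902 -0.329   0.1406] jawang -22.99 F [ 0.  -0.1 -0.3] M [-0.01  0.02 -0.02] w 0.046 q [ 0.68  0.64 -0.32  1.59  0.23  0.95 -0.12]
row [-0.0002  0.0006  0.0034] [-0.0018  0.0117  0.1031]
t 8.15 pos [ 0.5908 -0.3292  0.1414] jawang -22.97 F [0.2 0.1 0.8] M [-0.08 -0.03  0.02] w 0.0461 q [ 0.68  0.64 -0.32  1.59  0.23  0.95 -0.12]
row [-0.0001 -0.0002  0.0036] [-0.0032  0.0118  0.1048]
```

View pics/r1.png

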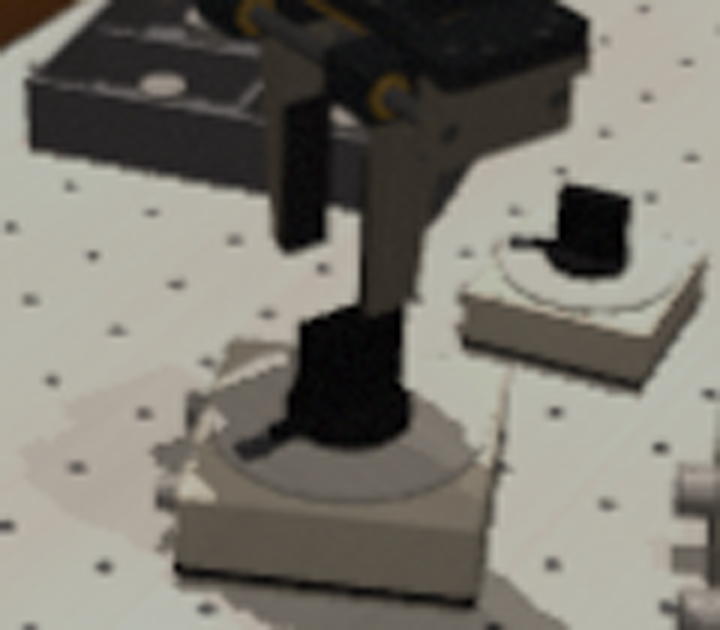

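Call:
send_rows([
  [[0,0,0.003,-0.003,0.011,0.04,0.0],[0,0,0.003,-0.003,0.011,0.08,0.0],[0,0,0.003,-0.003,0.011,0.104,0.0],[0,0,0.003,-0.003,0.011,0.104,0.0],[0,0,0.003,-0.003,0.011,0.104,0.0]],
])

```text
time: 8.57
position: [0.5872, -0.3341, 0.0889]
eef_rot: [-3.076, 0.635, 0.0]
contact_force: [-1.0, -1.1, 0.9]
grip_width: 0.0462
```

```bash
python3 -c "
from h import *
plan(.587,-.334,.089,-23.4)
b=bot.camera('side')
plan(.587,-.334,.089,-23.4)
"
```

```text
t 8.57 pos [ 0.5872 -0.3341  0.0889] jawang -23.34 F [-1.  -1.1  0.9] M [ 0.01 -0.08  0.04] w 0.0462 q [ 0.67  0.7  -0.3   1.62  0.25  0.86 -0.13]
row [-0.0001  0.      0.0005] [-0.0005  0.     -0.0001]
t 8.62 pos [ 0.5878 -0.3344  0.0897] jawang -23.35 F [ 0.4  0.2 -0. ] M [-0.06 -0.06  0.02] w 0.046 q [ 0.67  0.7  -0.3   1.62  0.25  0.86 -0.13]
row [-0.0001 -0.0007  0.0004] [-0.0017 -0.0001  0.0014]
```

Close, then turn 2.3° further counter-clockwise.

Call:
send_rows([
  [[0,0,0,0,0,0,-1],[0,0,0,0,0,0,-1],[0,0,0,0,0,0,-1],[0,0,0,0,0,0,-1],[0,0,0,0,0,0,-1],[0,0,0,0,0,0,-1],[0,0,0,0,0,0,-1],[0,0,0,0,0,0,-1]],
])

```text
time: 9.28
position: [0.587, -0.3349, 0.0889]
eef_rot: [3.076, -0.637, 0.001]
contact_force: [0.5, -0.2, 2.5]
grip_width: 0.0137
```

Call:
send_rows([
  [[0,0,-0.01,0,0,0,-1],[0,0,-0.019,0,0,0,-1],[0,0,-0.019,0,0,0,-1],[0,0,-0.019,0,0,0,-1]],
])

```text
time: 9.62
position: [0.5871, -0.3349, 0.0889]
eef_rot: [3.088, -0.575, 0.001]
contact_force: [-1.2, -0.2, 4.9]
grip_width: 0.0136
```

```bash
python3 -c "
from h import *
plan(.587,-.334,.089,-21.1)
"
```

```text
t 9.62 pos [ 0.5871 -0.3349  0.0889] jawang -21.1 F [-1.2 -0.2  4.9] M [ 0.01  0.09 -0.01] w 0.0136 q [ 0.68  0.7  -0.31  1.62  0.26  0.86 -0.1 ]
row [ 0.     -0.0003  0.    ] [-0.0008 -0.0016 -0.0002]
```

Release, rise, and go towards the slide.

Call:
send_rows([
  [[0,0,0,0,0,0,-0.1],[0,0,0,0,0,0,-0.1],[0,0,0,0,0,0,-0.1],[0,0,0,0,0,-0.08,0],[0,0,0,0,0,-0.16,0],[0,0,0,0,0,-0.22,0],[0,0,0,0,0,-0.22,0]],
])

```text
time: 10.2
position: [0.5904, -0.336, 0.2059]
eef_rot: [3.085, -0.575, 0.017]
contact_force: [1.0, 0.4, 0.8]
grip_width: 0.0463
```

```bash
python3 -c "
from h import *
plan(.534,.098,.2,-97.7)
"
```

```text
t 10.2 pos [ 0.5904 -0.336   0.2059] jawang -21.11 F [1.  0.4 0.8] M [-0.07 -0.09 -0.01] w 0.0463 q [ 0.7   0.57 -0.34  1.55  0.21  1.05 -0.06]
row [-0.0032 -0.005   0.6382] [-0.418  -0.7691  0.006 ]
```

Call:
send_rows([
  [[0,0,0.638,-0.418,-0.769,0,0.1],[0,0,0.638,-0.418,-0.769,0,0.1],[0,0,0.638,-0.418,-0.769,0,0.1],[0,0,0.638,-0.418,-0.769,0,0.1],[0,0,0.638,-0.418,-0.769,0,0.1],[0,0,0.638,-0.418,-0.769,0,0.1],[0,0,0.638,-0.418,-0.769,0,0.1],[0,0,0.638,-0.418,-0.769,0,0.1]],
])

```text
time: 10.87
position: [0.5438, -0.008, 0.1981]
eef_rot: [2.446, -1.971, -0.001]
contact_force: [0.6, 0.7, -0.6]
grip_width: 0.0505
```

```bash
python3 -c "
from h import *
import pickle
plan(.534,.098,.16,-97.7)
a=bot.camera('top');b=bot.camera('side')
pickle.dump((a,b),open('c2.pkl','wb'))
a['image']=np.clip(a['image'].astype(float)*2,0,255).astype(np.uint8)
crop(a,'m4',325,160,390,215,11);crop(b,'m5',285,155,335,195,14);save(b,'m6')
plan(.534,.098,.16,-97.7)
from polar import run
run('c2.pkl',cen=[(.586,-.334)])
"
```

```text
t 10.87 pos [ 0.5438 -0.008   0.1981] jawang -77.73 F [ 0.6  0.7 -0.6] M [ 0.   -0.03 -0.01] w 0.0505 q [ 0.15  0.36 -0.24  1.89  0.11  0.91 -1.5 ]
row [ 0.0003 -0.      0.1664] [-0.2112 -0.0259  0.0762]
t 10.97 pos [ 0.5435 -0.0015  0.1983] jawang -76.91 F [0.5 0.4 0.5] M [ 0.04  0.03 -0.04] w 0.0506 q [ 0.15  0.36 -0.25  1.89  0.1   0.91 -1.49]
row [0.0004 0.0015 0.1732] [-0.1979 -0.0267  0.0773]
top (0.586, -0.334) [67.82 68.01] diff idx-nose 0.19
side (0.586, -0.334) [68.85 69.79] diff idx-nose 0.95
```

View pics/m4.png

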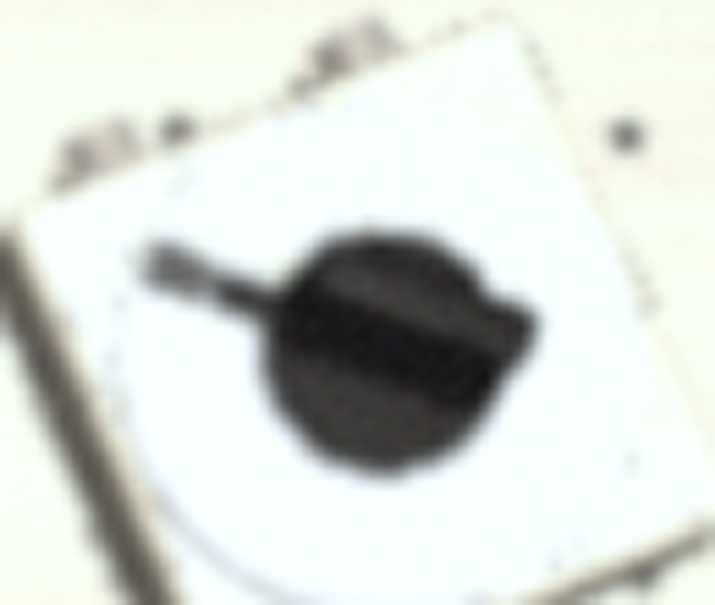

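View pics/m5.png

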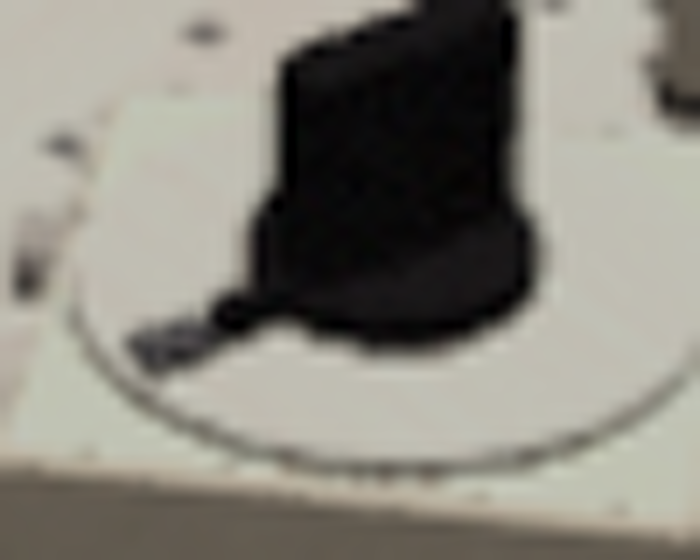

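View pics/m6.png

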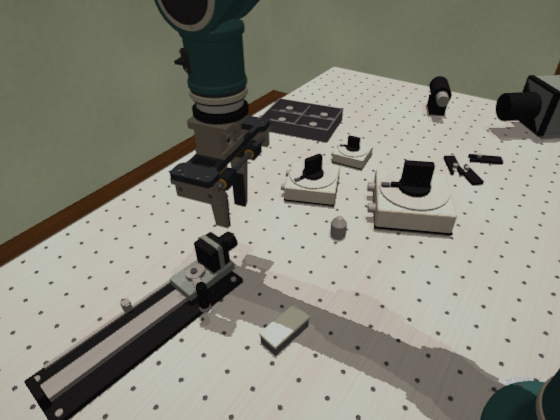

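Call:
send_rows([
  [[0,0,0.17,-0.205,-0.026,0.03,0.1],[0,0,0.17,-0.205,-0.026,0.06,0.1],[0,0,0.17,-0.205,-0.026,0.077,0.1],[0,0,0.17,-0.205,-0.026,0.077,0.1],[0,0,0.17,-0.205,-0.026,0.077,0.1],[0,0,0.17,-0.205,-0.026,0.077,0.1],[0,0,0.17,-0.205,-0.026,0.077,0.1]],
])

```text
time: 11.55
position: [0.5357, 0.0911, 0.1603]
eef_rot: [2.064, -2.369, 0.002]
contact_force: [0.3, -1.1, -0.2]
grip_width: 0.0506
```

```bash
python3 -c "
from h import *
plan(.534,.098,.086,-97.7)
b=bot.camera('side')
plan(.534,.098,.086,-97.7)
crop(b,'n1',140,200,270,320,5)
a=bot.camera('top');save(a,'n2')
"
```

```text
t 11.55 pos [0.5357 0.0911 0.1603] jawang -97.88 F [ 0.3 -1.1 -0.2] M [ 0.03 -0.01 -0.03] w 0.0506 q [-0.07  0.4  -0.2   1.92  0.11  0.83 -2.03]
row [-0.0003 -0.0003 -0.0015] [-0.0134  0.0055  0.1486]
t 11.6 pos [0.5358 0.091  0.1604] jawang -97.92 F [-0.  -0.6 -0.2] M [ 0.05 -0.    0.03] w 0.0504 q [-0.07  0.4  -0.2   1.92  0.11  0.83 -2.03]
row [-0.0004 -0.0002 -0.0018] [-0.0134  0.0056  0.1489]
```

View pics/n1.png

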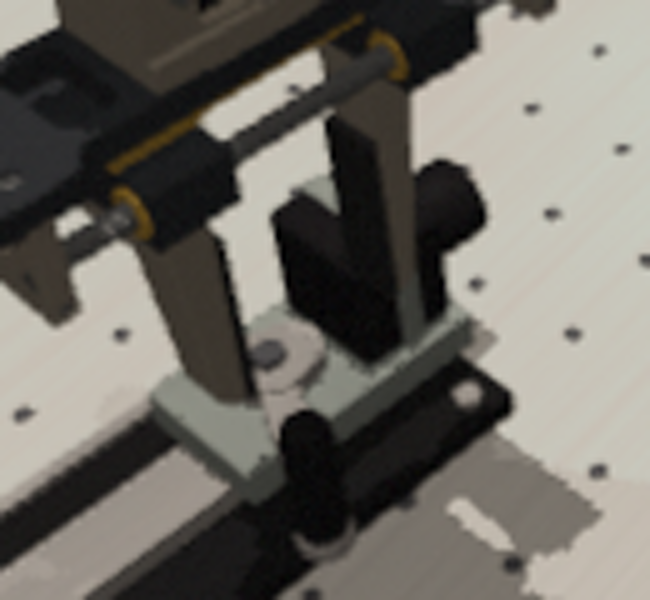

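View pics/n2.png

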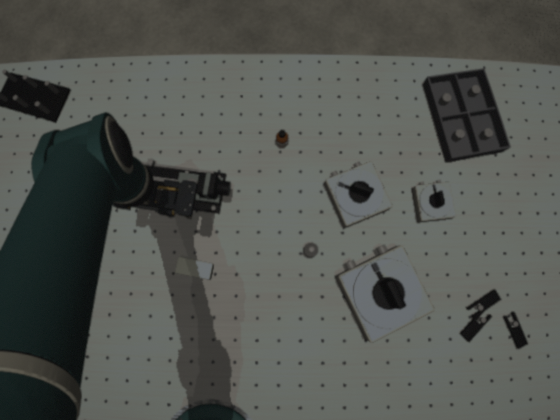

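Call:
send_rows([
  [[0,0,-0.0015,-0.0134,0.0055,0.04,0.1],[0,0,-0.0015,-0.0134,0.0055,0.06,0.1],[0,0,-0.0015,-0.0134,0.0055,0.06,0.1],[0,0,-0.0015,-0.0134,0.0055,0.06,0.1]],
])

```text
time: 11.98
position: [0.533, 0.0991, 0.1297]
eef_rot: [2.067, -2.364, -0.001]
contact_force: [0.1, 0.2, 0.1]
grip_width: 0.0505
```

```bash
python3 -c "
from h import *
b=bot.camera('side')
plan(.534,.098,.086,-97.7)
crop(b,'n3',140,200,270,320,5)
print(proj(b,[.534,.098,.1]),proj(b,[.534,.098,.05]))
"
```

```text
t 12.03 pos [0.5335 0.0993 0.1303] jawang -97.66 F [-0.1 -0.3 -0.6] M [0.05 0.   0.01] w 0.0504 q [-0.09  0.44 -0.2   1.94  0.12  0.77 -2.06]
row [ 0.     -0.0001  0.0003] [ 0.0025 -0.0013  0.0886]
[200.45998855 284.30315177] [204.63579645 304.41710198]
```

View pics/n3.png

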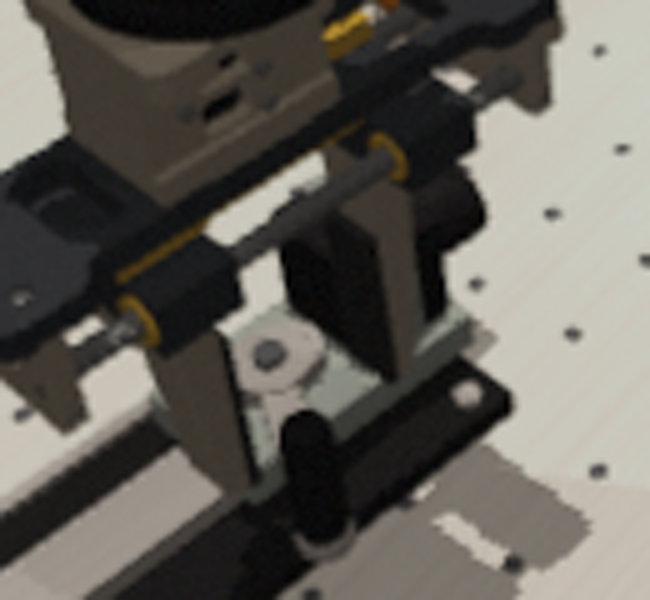

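Call:
send_rows([
  [[0,0,0,0.002,-0.001,0.03,0.1],[0,0,0,0.002,-0.001,0.06,0.1],[0,0,0,0.002,-0.001,0.088,0.1],[0,0,0,0.002,-0.001,0.088,0.1],[0,0,0,0.002,-0.001,0.088,0.1]],
])

```text
time: 12.45
position: [0.5338, 0.0986, 0.0863]
eef_rot: [2.068, -2.364, -0.0]
contact_force: [0.9, 0.1, -0.0]
grip_width: 0.0504
```

```bash
python3 -c "
from h import *
b=bot.camera('side')
plan(.534,.098,.086,-97.7)
crop(b,'n4',140,200,270,320,5)
"
```

```text
t 12.5 pos [0.5343 0.0989 0.0869] jawang -97.63 F [ 0.7 -0.1  0.3] M [ 0.07 -0.06 -0.  ] w 0.0505 q [-0.1   0.51 -0.18  1.96  0.14  0.68 -2.07]
row [-0.0005  0.0001  0.0006] [0.0018 0.0003 0.0018]
```

View pics/n4.png

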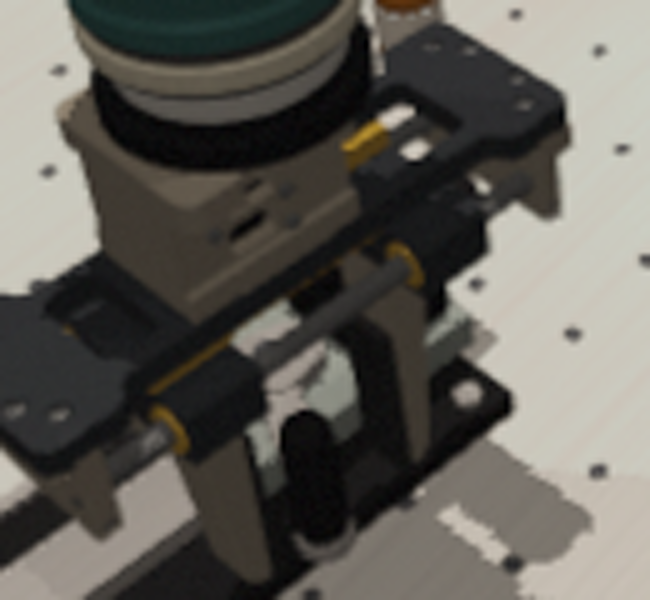

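Call:
send_rows([
  [[0,0,0,0,0,0,-1],[0,0,0,0,0,0,-1],[0,0,0,0,0,0,-1],[0,0,0,0,0,0,-1],[0,0,0,0,0,0,-1],[0,0,0,0,0,0,-1],[0,0,0,0,0,0,-1],[0,0,0,0,0,0,-1]],
])

```text
time: 13.17
position: [0.5338, 0.0991, 0.0863]
eef_rot: [-2.069, 2.364, -0.0]
contact_force: [-0.2, 0.8, 2.2]
grip_width: 0.0173
```

```bash
python3 -c "
from h import *
b=bot.camera('side')
plan(.534,.098,.086,-97.7)
crop(b,'n5',140,200,270,320,5)
"
```

```text
t 13.22 pos [0.5337 0.0991 0.0863] jawang -97.62 F [-1.3 -0.9  2.2] M [0.12 0.19 0.02] w 0.0171 q [-0.1   0.51 -0.18  1.97  0.14  0.68 -2.07]
row [-0.0001  0.0001  0.0007] [ 0.0021 -0.0008  0.0006]
```

View pics/n5.png

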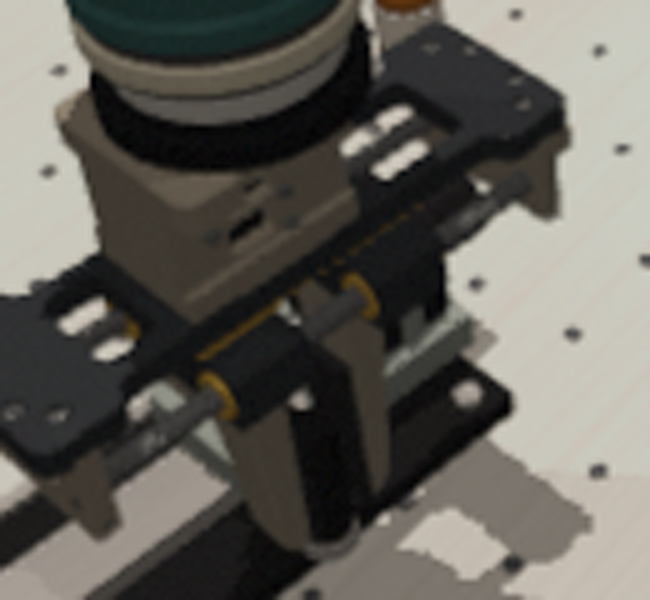

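Call:
send_rows([
  [[0,0,-0.055,0,0,0,-1],[0,0,-0.11,0,0,0,-1],[0,0,-0.165,0,0,0,-1],[0,0,-0.22,0,0,0,-1],[0,0,-0.267,0,0,0,-1],[0,0,-0.267,0,0,0,-1],[0,0,-0.267,0,0,0,-1]],
])

```text
time: 13.8
position: [0.5338, 0.0988, 0.0863]
eef_rot: [-2.638, 1.705, -0.0]
contact_force: [-1.1, 0.5, 3.5]
grip_width: 0.0171
```

```bash
cat >> h.py <<'E'
TS=-0.1343; P0=np.array([.6006,.0546])
Rs=np.array([[np.cos(TS),-np.sin(TS)],[np.sin(TS),np.cos(TS)]])
def slide(): 
    s=bot.sense(); return Rs.T@(s["position"][:2]-P0)
def planS(u,v,z,jaw):
    w=P0+Rs@np.array([u,v]); s=bot.sense(); print("slide uv",slide().round(4),"r",np.linalg.norm(slide()).round(4),"F_slide",(Rs.T@s["contact_force"][:2]).round(1)); plan(w[0],w[1],z,jaw)
E
python3 -c "
from h import *
planS(-.0725,.033+.0905,.0863,-65.7)
"
```

```text
slide uv [-0.0721  0.0349] r 0.0801 F_slide [-1.2  0.3]
t 13.8 pos [0.5338 0.0988 0.0863] jawang -65.76 F [-1.1  0.5  3.5] M [0.   0.15 0.04] w 0.0171 q [ 0.01  0.53 -0.32  1.96  0.25  0.69 -1.61]
row [-0.0001  0.0001 -0.0005] [-1.509e-01 -9.300e-02 -1.000e-04]
```

Call:
send_rows([
  [[0,0,0,-0.01,-0.003,0,-1],[0,0,0,-0.019,-0.008,0,-1],[0,0,0,-0.028,-0.013,0,-1],[0,0,0,-0.037,-0.018,0,-1],[0,0,0,-0.046,-0.024,0,-1],[0,0,0,-0.055,-0.03,0,-1],[0,0,0,-0.063,-0.034,0,-1],[0,0,0,-0.07,-0.039,0,-1]],
])

```text
time: 14.47
position: [0.5413, 0.1352, 0.0864]
eef_rot: [-2.635, 1.708, -0.013]
contact_force: [9.4, -8.5, -3.0]
grip_width: 0.0172
```

```bash
python3 -c "
from h import *
planS(-.0721,.0349+.0905,.0863,-65.7)
b=bot.camera('side');save(b,'p1')
planS(-.0721,.0349+.0905,.0863,-65.7)
"
```

```text
slide uv [-0.0695  0.072 ] r 0.1001 F_slide [10.5 -7.2]
t 14.47 pos [0.5413 0.1352 0.0864] jawang -65.89 F [ 9.4 -8.5 -3. ] M [-1.91 -2.13 -0.06] w 0.0172 q [-0.06  0.55 -0.32  1.93  0.26  0.7  -1.68]
row [-0.0026 -0.0029 -0.0016] [-0.0935 -0.052  -0.0001]
slide uv [-0.0696  0.0731] r 0.101 F_slide [11.7 -4.7]
t 14.52 pos [0.5414 0.1364 0.0865] jawang -65.84 F [11.  -6.2 -4.6] M [-1.73 -2.43 -0.01] w 0.0176 q [-0.06  0.55 -0.32  1.93  0.26  0.7  -1.68]
row [-0.0029 -0.0025 -0.0012] [-0.0914 -0.0509  0.0001]
```

View pics/p1.png

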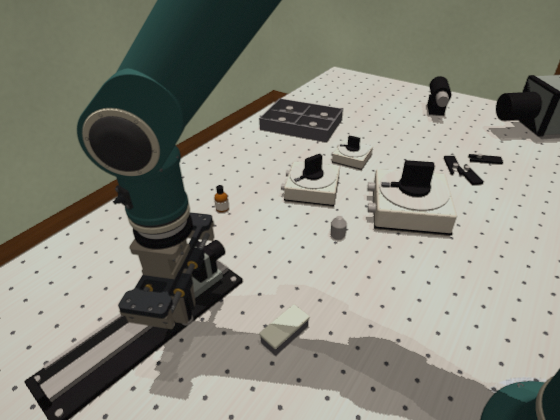

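Call:
send_rows([
  [[0,0,0,-0.012,-0.004,0,-1],[0,0,0,-0.023,-0.01,0,-1],[0,0,0,-0.034,-0.017,0,-1],[0,0,0,-0.045,-0.024,0,-1],[0,0,0,-0.056,-0.03,0,-1],[0,0,0,-0.067,-0.037,0,-1],[0,0,0,-0.078,-0.044,0,-1],[0,0,0,-0.086,-0.049,0,-1]],
])

```text
time: 15.18
position: [0.5471, 0.1841, 0.0864]
eef_rot: [-2.634, 1.708, -0.015]
contact_force: [12.6, -9.4, -4.3]
grip_width: 0.0175
```

Call:
send_rows([
  [[0,0,0,0,0,0,-1],[0,0,0,0,0,0,-1],[0,0,0,0,0,0,-1]],
])

```text
time: 15.43
position: [0.5464, 0.1845, 0.0864]
eef_rot: [-2.635, 1.708, -0.013]
contact_force: [12.2, -8.1, -2.5]
grip_width: 0.0172
```

```bash
python3 -c "
from h import *
a=bot.camera('top');b=bot.camera('side');save(b,'p2')
crop(b,'p3',60,210,240,345,4.4)
a['image']=np.clip(a['image'].astype(float)*2,0,255).astype(np.uint8);crop(a,'p4',70,140,250,230,4.4)
planS(-.0713,.0363+.0905,.0863,-65.7)
"
```

```text
slide uv [-0.0711  0.1214] r 0.1407 F_slide [12.4 -5.5]
t 15.53 pos [0.5464 0.1844 0.0864] jawang -65.9 F [11.5 -7.1 -3.9] M [-1.66 -2.53 -0.01] w 0.0174 q [-0.14  0.57 -0.32  1.88  0.26  0.72 -1.76]
row [-0.003  -0.0028 -0.0017] [-0.0094 -0.0053  0.0002]
```

View pics/p3.png

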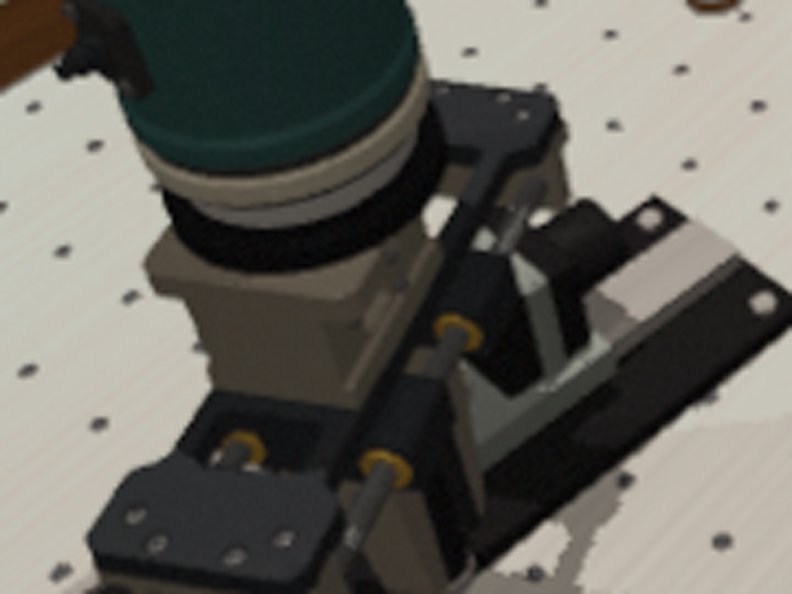

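View pics/p4.png

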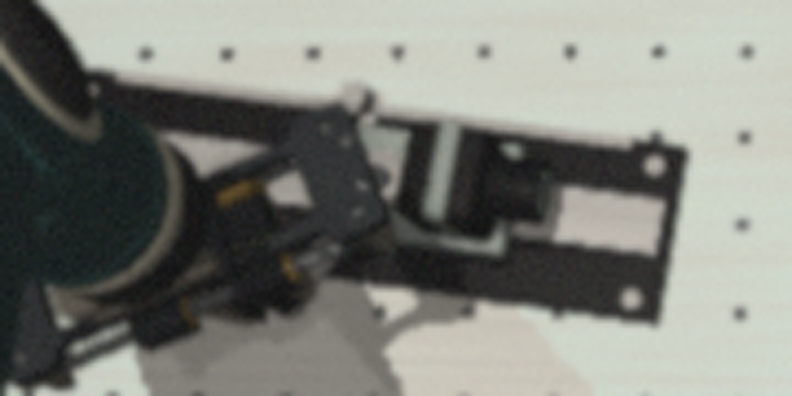

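```bash
cat > trav.py <<'E'
from h import *; import pickle
def patch(c,z,us,vs):
    g=cv2.cvtColor(c["image"],cv2.COLOR_RGB2GRAY).astype(np.float32)
    X=np.array([[*(P0+Rs@np.array([u,v])),z] for u in us for v in vs])
    r=cv2.Rodrigues(np.array(c["R"],float))[0]
    uv=cv2.projectPoints(X,r,np.array(c["t"],float),K(c),np.array(c["D"],float))[0].reshape(len(us),len(vs),2).astype(np.float32)
    return cv2.remap(g,uv[...,0],uv[...,1],cv2.INTER_CUBIC)
def travel(c,ref,z=.091,us=(-.02,.02),vs=(-.085,-.03),guess=.09,rng=.02):
    # template from ref at vs; search shift
    us=np.arange(us[0],us[1],.0005)
    T=patch(ref,z,us,np.arange(vs[0],vs[1],.0005))
    S=patch(c,z,us,np.arange(vs[0]+guess-rng,vs[1]+guess+rng,.0005))
    m=cv2.matchTemplate(S,T,cv2.TM_CCOEFF_NORMED)[0]; k=int(m.argmax())
    d=0
    if 0<k<len(m)-1: d=.5*(m[k-1]-m[k+1])/(m[k-1]-2*m[k]+m[k+1])
    return (k+d)*.0005+guess-rng, m[k]
E
cat > t1.py <<'E'
from trav import *
a0,b0=pickle.load(open("c0.pkl","rb"))
def now(guess=.09,pic=None):
    a=bot.camera("top");b=bot.camera("side")
    for vs in ((-.085,-.03),(-.075,-.04)):
        print("top",np.round(travel(a,a0,vs=vs,guess=guess),4))
    print("top lens z.066",np.round(travel(a,a0,z=.066,us=(-.025,.03),vs=(-.115,-.07),guess=guess),4))
    s=slide(); al=np.arcsin(min(1,-s[0]/.08)); print("kin: q",1.15-al,"travel",s[1]-.08*np.cos(al),"uv",s)
    return a,b
if __name__=="__main__":
    import sys
    a,b=now(float(sys.argv[1]) if len(sys.argv)>1 else .09)
    pickle.dump((a,b),open("cn.pkl","wb"))
    planS(*[float(x) for x in sys.argv[2:4]],.0863,-65.7) if len(sys.argv)>3 else None
E
python3 t1.py .087
```

```text
top [0.0827 0.9515]
top [0.0825 0.9684]
top lens z.066 [0.0968 0.5232]
kin: q 0.056087470470975065 travel 0.08466242103847611 uv [-0.07107437  0.12138345]
```

```bash
python3 - <<'E'
from trav import *
a,b=pickle.load(open("c0.pkl","rb"))
us=np.arange(.08,.0,-.0003); vs=np.arange(.14,-.01,-.0003)
for n,c,k in (("ra",a,2.2),("rb",b,1.3)):
    p=np.clip(patch(c,.027,us,vs)*k,0,255).astype(np.uint8)
    p=cv2.resize(p,None,fx=1.5,fy=1.5,interpolation=2); p=cv2.cvtColor(p,cv2.COLOR_GRAY2BGR)
    for v in np.arange(0,.14,.01):
        x=int((.14-v)/.0003*1.5); cv2.line(p,(x,0),(x,12 if round(v*1000)%50 else 30),(0,0,255),1)
    cv2.imwrite(f"pics/{n}.png",p)
i=cv2.imread("pics/ra.png");j=cv2.imread("pics/rb.png");cv2.imwrite("pics/rr.png",np.vstack([i,j])[:, :800]); print(i.shape)
E
```

```text
(400, 752, 3)
```

View pics/rr.png

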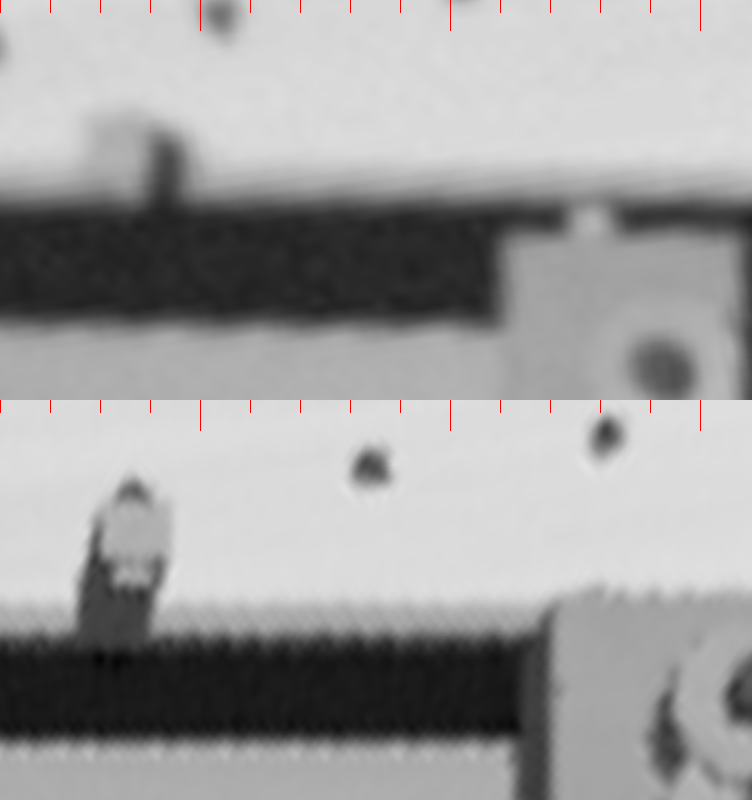

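```bash
python3 - <<'E'
from trav import *
a0,b0=pickle.load(open("c0.pkl","rb")); a,b=pickle.load(open("cn.pkl","rb"))
us=np.arange(.045,-.045,-.0004)
rows=[]
for z,T in ((.091,.0826),(.041,.0826)):
  for c,off in ((a0,0),(a,T)):
    vs=np.arange(.03+off,-.12+off,-.0004)
    p=np.clip(patch(c,z,us,vs)*2.2,0,255).astype(np.uint8); rows.append(p)
I=np.vstack([np.hstack(rows[:2]),np.hstack(rows[2:])]); cv2.imwrite("pics/rc.png",cv2.resize(I,(750,450)))
us=np.arange(.07,.03,-.0001); vs=np.arange(.13,.10,-.0001)
p1=np.clip(patch(a0,.027,us,vs)*2,0,255).astype(np.uint8);p2=np.clip(patch(b0,.027,us,vs)*1.3,0,255).astype(np.uint8)
cv2.imwrite("pics/rm.png",np.hstack([p1,p2]))
cv2.imwrite("pics/rm.png",np.hstack([p1,p2]))
E
```

```text
(no output)
```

View pics/rc.png

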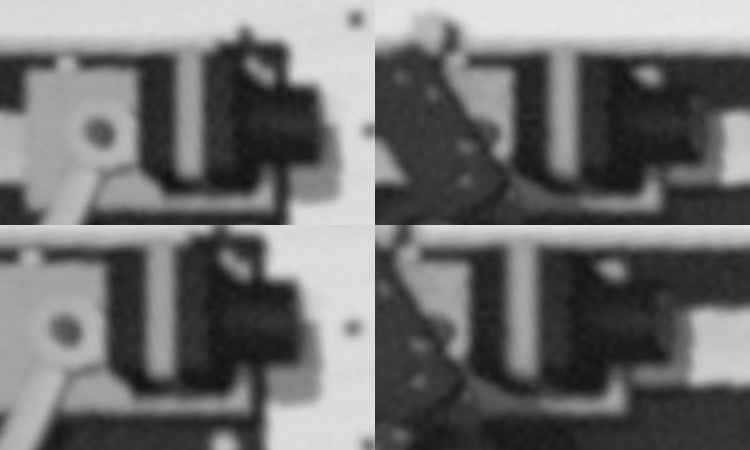

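View pics/rm.png

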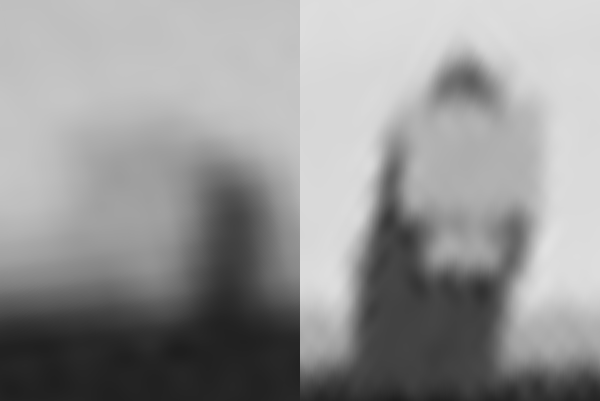

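```bash
python3 - <<'E'
from trav import *
a,b=pickle.load(open("cn.pkl","rb")); a0,b0=pickle.load(open("c0.pkl","rb"))
us=np.arange(.075,.025,-.0002); vs=np.arange(.14,.06,-.0002)
p=np.clip(patch(a,.027,us,vs)*2,0,255).astype(np.uint8); q=np.clip(patch(a0,.027,us,vs)*2,0,255).astype(np.uint8)
I=cv2.resize(np.vstack([p,q]),None,fx=1.5,fy=1.2)
for v in range(60,140,10): x=int((140-v)*5*1.5); cv2.line(I,(x,0),(x,8 if v!=100 else 16),0,1)
cv2.imwrite("pics/rn.png",I); print(I.shape)
E
```

```text
(600, 602)
```

View pics/rn.png

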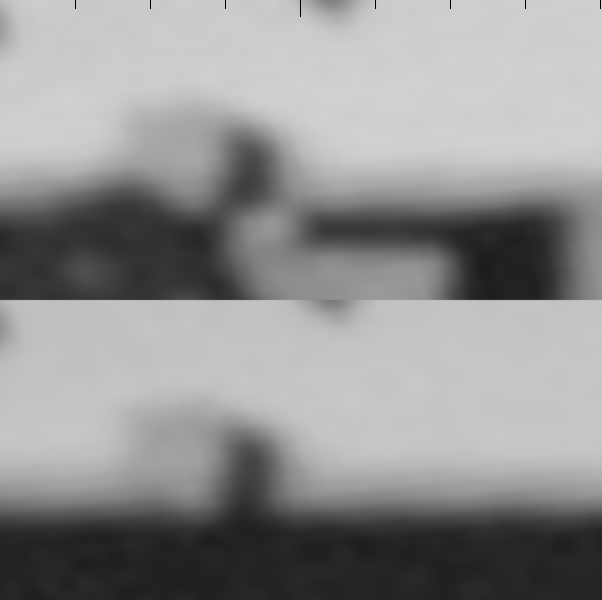

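Call:
send_rows([
  [[0,0,0,-0.004,-0.0025,0,-1],[0,0,0,-0.008,-0.005,0,-1],[0,0,0,-0.012,-0.0075,0,-1],[0,0,0,-0.0175,-0.0108,0,-1],[0,0,0,-0.0175,-0.0108,0,-1],[0,0,0,-0.0175,-0.0108,0,-1],[0,0,0,-0.0175,-0.0108,0,-1],[0,0,0,-0.0175,-0.0108,0,-1]],
])

```text
time: 16.3
position: [0.5478, 0.1945, 0.0864]
eef_rot: [-2.634, 1.708, -0.013]
contact_force: [11.3, -7.2, -3.6]
grip_width: 0.0172
```

```bash
cat > v.py <<'E'
from trav import *; import sys
a,b=pickle.load(open("cn.pkl","rb"))
us=np.arange(.075,.025,-.0002); vs=np.arange(.14,.06,-.0002)
p=np.clip(patch(a,.029,us,vs)*2,0,255).astype(np.uint8); q=np.clip(patch(b,.029,us,vs)*1.3,0,255).astype(np.uint8)
I=cv2.resize(np.vstack([p,q]),None,fx=1.5,fy=1.2)
for v in range(60,140,10): x=int((140-v)*5*1.5); cv2.line(I,(x,0),(x,8 if v!=100 else 16),0,1)
cv2.imwrite(f"pics/{sys.argv[1]}.png",I)
E
python3 t1.py .092 -.0711 .1319; python3 v.py w1
```

```text
top [0.0926 0.9441]
top [0.0925 0.9598]
top lens z.066 [0.1062 0.5156]
kin: q 0.05748989043399333 travel 0.09467040627832549 uv [-0.0710228   0.13149108]
slide uv [-0.071   0.1315] r 0.1494 F_slide [11.  -5.7]
t 16.4 pos [0.5478 0.1944 0.0864] jawang -65.91 F [10.2 -7.1 -3.4] M [-1.67 -2.59 -0.  ] w 0.0171 q [-0.16  0.58 -0.31  1.87  0.27  0.73 -1.77]
row [-0.003  -0.0029 -0.0018] [-0.0008 -0.0003  0.0002]
```

View pics/w1.png

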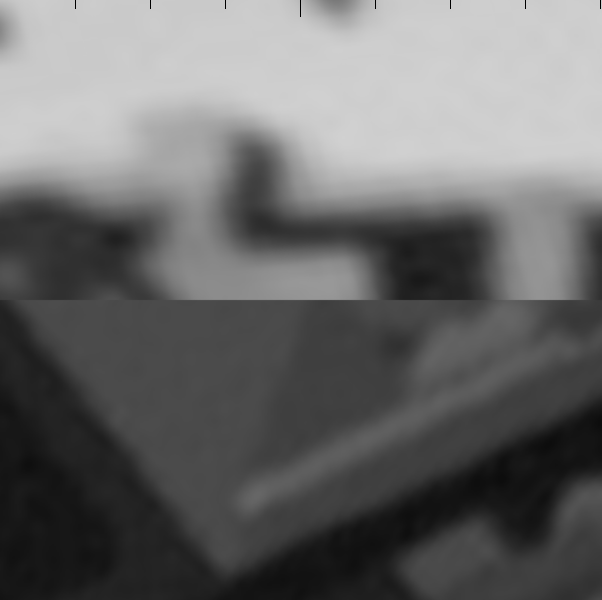

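Call:
send_rows([
  [[0,0,0,-0.0006,-0.0004,0,-1],[0,0,0,-0.0006,-0.0004,0,-1],[0,0,0,-0.0006,-0.0004,0,-1],[0,0,0,-0.0006,-0.0004,0,-1],[0,0,0,-0.0006,-0.0004,0,-1],[0,0,0,-0.0006,-0.0004,0,-1],[0,0,0,-0.0006,-0.0004,0,-1],[0,0,0,-0.0006,-0.0004,0,-1]],
])

```text
time: 17.07
position: [0.5478, 0.1945, 0.0864]
eef_rot: [-2.635, 1.709, -0.013]
contact_force: [11.3, -8.4, -3.0]
grip_width: 0.017
```

Call:
send_rows([
  [[0,0,0,0,0,0,-1],[0,0,0,0,0,0,-1],[0,0,0,0,0,0,-1],[0,0,0,0,0,0,-1],[0,0,0,0,0,0,-1],[0,0,0,0,0,0,-1]],
])

```text
time: 17.57
position: [0.5479, 0.1945, 0.0864]
eef_rot: [-2.635, 1.709, -0.013]
contact_force: [12.4, -8.1, -2.6]
grip_width: 0.0169
```

```bash
python3 t1.py .092 -.0711 .1319; python3 v.py w2
python3 - <<'E'
import sys,os; os.chdir('.'); sys.path.insert(0,'.')
from h import *; import pickle
a,b=pickle.load(open('c0.pkl','rb'))
T3=lambda x,y:((x+.5)/4.5-.5+70,(y+.5)/4.5-.5+140)
S3=lambda x,y:((x+.5)/3.3-.5+70,(y+.5)/3.3-.5+210)
p,e=tri(a,T3(541,203),b,S3(409,200)); print("pivot head",p,e,Rs.T@(p[:2]-P0))
E
```

```text
top [0.0926 0.944 ]
top [0.0925 0.9598]
top lens z.066 [0.1064 0.5105]
kin: q 0.05853412687223569 travel 0.09464943165099704 uv [-0.07098431  0.13154425]
slide uv [-0.071   0.1315] r 0.1495 F_slide [12.2 -5.5]
t 17.67 pos [0.5479 0.1945 0.0864] jawang -65.92 F [11.4 -7.1 -2.7] M [-1.81 -2.56  0.01] w 0.0174 q [-0.16  0.58 -0.31  1.87  0.27  0.73 -1.77]
row [-0.0028 -0.0031 -0.0019] [-0.0007 -0.0002  0.0002]
pivot head [0.60008318 0.05491931 0.05400657] 0.00022060100975743142 [-0.00055492  0.00024723]
```

View pics/w2.png

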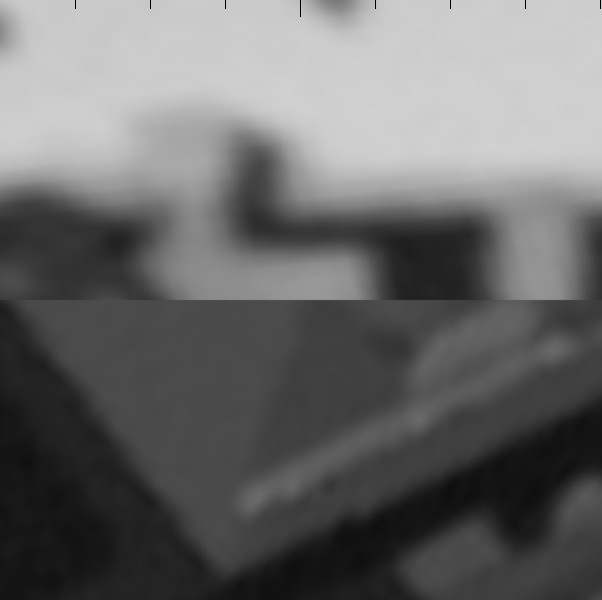

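```bash
python3 - <<'E'
from trav import *
a0,b0=pickle.load(open("c0.pkl","rb")); a,b=pickle.load(open("cn.pkl","rb"))
P=atz(a0,(185.1,169.9),.027); print("net ctip home",Rs.T@(P[:2]-P0))
for n in ("top","side"):
    c=bot.camera(n)
    for k in ("carriage_tip","mark_tip","lever_pivot"):
        for d in bot.mark_of(n,k):
            P=atz(c,d["xy"],.027 if k!="lever_pivot" else .046); print(n,k,np.round(d["xy"],1),round(d["conf"],2),(Rs.T@(P[:2]-P0)).round(4))
def prof(c,us,v0,v1,z=.029):
    vs=np.arange(v0,v1,.0005); p=patch(c,z,np.array(us),vs).mean(0); return vs,p
for nm,c,v0,v1 in (("home",a0,.010,.034),("now",a,.100,.128)):
    for us in ([.034,.035],[.036,.037],[.038,.039]):
        vs,p=prof(c,us,v0,v1); print(nm,us,' '.join(f"{x:.0f}" for x in p))
vs,p=prof(a0,[.044,.046,.048],.095,.13,.032); print("mark top",p.round().astype(int))
vs,p=prof(b0,[.052,.054,.056],.095,.13,.032); print("mark side",p.round().astype(int))
E
```

```text
net ctip home [0.03964227 0.025678  ]
top carriage_tip [146.1 166.1] 0.79 [0.0364 0.1226]
top mark_tip [150.8 168.4] 0.53 [0.0322 0.1098]
top lever_pivot [151.9 181.7] 0.3 [-0.0039  0.0932]
side mark_tip [224.3 208.7] 0.16 [ 0.1198 -0.1752]
side lever_pivot [151.7 303.2] 0.88 [-0.0004  0.0897]
home [0.034, 0.035] 34 33 32 31 31 32 33 34 35 38 42 46 49 53 58 63 67 70 73 76 79 81 81 81 80 79 77 75 73 68 63 58 53 48 43 39 35 34 32 31 30 30 30 31 32 32 33 33
home [0.036, 0.037] 26 26 25 25 26 27 28 29 30 32 35 39 43 46 51 56 61 65 69 72 74 76 77 77 76 75 73 71 69 65 60 54 50 45 40 35 31 29 28 27 26 25 25 26 26 27 27 27
home [0.038, 0.039] 39 40 40 40 41 41 42 42 42 42 42 44 46 48 50 53 55 58 60 62 64 65 66 66 65 64 63 62 61 59 57 54 51 49 46 44 42 41 41 41 41 41 41 41 41 41 40 40
now [0.034, 0.035] 36 36 36 36 36 36 36 36 37 37 38 38 38 40 42 44 46 49 52 55 57 59 61 63 65 66 67 67 67 67 67 66 65 62 60 57 55 52 48 44 40 37 34 31 27 24 21 20 18 18 18 19 20 22 23 24
now [0.036, 0.037] 29 28 28 28 27 27 26 25 25 25 25 25 26 28 30 34 37 40 44 48 52 56 58 60 63 65 67 68 68 67 66 65 63 61 57 54 51 48 45 41 37 35 32 30 28 26 24 23 22 22 22 22 23 24 25 25
now [0.038, 0.039] 40 40 39 38 36 34 31 29 27 25 24 24 24 25 27 30 33 37 40 45 49 54 57 59 62 64 66 67 68 68 67 65 63 60 57 54 51 49 47 46 44 42 41 40 39 38 37 36 37 36 36 35 35 34 34 33
mark top [89 88 87 85 84 83 80 78 75 73 70 65 60 55 51 46 42 39 36 35 35 36 38 41
 44 49 53 58 62 66 69 72 75 77 78 78 78 79 79 79 79 79 79 79 79 79 79 79
 79 80 80 81 82 83 85 86 87 87 88 89 89 90 90 90 90 90 90 90 90 90]
mark side [168 167 167 167 167 167 167 167 167 167 167 167 167 167 167 167 167 167
 168 168 168 167 165 161 156 152 148 146 145 144 142 137 131 125 121 119
 118 119 120 120 121 123 123 123 123 124 127 132 137 141 142 141 141 143
 147 152 158 162 165 167 166 166 166 166 166 166 166 166 166 166]
```

Call:
send_rows([
  [[0,0,0,-0.0012,-0.0007,0,-1],[0,0,0,-0.0024,-0.0014,0,-1],[0,0,0,-0.0024,-0.0014,0,-1],[0,0,0,-0.0024,-0.0014,0,-1],[0,0,0,-0.0024,-0.0014,0,-1]],
])

```text
time: 18.48
position: [0.548, 0.1957, 0.0864]
eef_rot: [-2.635, 1.709, -0.014]
contact_force: [11.1, -8.2, -2.6]
grip_width: 0.0174
```

```bash
python3 t1.py .092 -.0711 .1319
```

```text
top [0.0939 0.9516]
top [0.0938 0.9642]
top lens z.066 [0.1075 0.5023]
kin: q 0.05828987673587949 travel 0.09587881452314112 uv [-0.07099332  0.13275629]
slide uv [-0.071   0.1328] r 0.1505 F_slide [12.4 -6.3]
t 18.58 pos [0.548  0.1957 0.0864] jawang -65.93 F [11.4 -7.9 -2.6] M [-1.83 -2.56  0.05] w 0.0174 q [-0.16  0.58 -0.31  1.87  0.27  0.73 -1.78]
row [-0.0027 -0.0031 -0.0019] [0.0013 0.0011 0.0002]
```

Call:
send_rows([
  [[0,0,0,0,0,0,-1],[0,0,0,0,0,0,-1],[0,0,0,0,0,0,-1],[0,0,0,0,0,0,-1],[0,0,0,0,0,0,-1],[0,0,0,0,0,0,-1],[0,0,0,0,0,0,-1],[0,0,0,0,0,0,-1]],
])

```text
time: 19.25
position: [0.548, 0.1957, 0.0864]
eef_rot: [-2.635, 1.709, -0.014]
contact_force: [11.4, -7.8, -2.4]
grip_width: 0.0175
```

Call:
send_rows([
  [[0,0,0,0,0,0,-1],[0,0,0,0,0,0,-1],[0,0,0,0,0,0,-1],[0,0,0,0,0,0,-1]],
])

```text
time: 19.58
position: [0.548, 0.1957, 0.0864]
eef_rot: [-2.635, 1.709, -0.014]
contact_force: [11.6, -8.6, -2.4]
grip_width: 0.0173
```

```bash
cat > arc.py <<'E'
from h import *
import sys
# current al from measurement; targets
PV=.0959
def cmd(al): return np.array([-.08*np.sin(al)-.0026*np.tan(al), PV+.08*np.cos(al)+.004])
def rows(al1,n=8,dv=0.,du=0.):
    s=bot.sense(); M=Rn.from_rotvec(s["eef_rot"]).as_matrix(); p=slide()
    al0=float(np.arcsin(np.clip(-p[0]/.08,-1,1)))
    piv=p[1]-np.sqrt(max(0,.0064-p[0]**2))
    print("t",round(s["time"],2),"uv",p.round(4),"al",round(al0,3),"q",round(1.15-al0,3),"pivot err mm",round((piv-PV)*1000,2),"Fs",(Rs.T@s["contact_force"][:2]).round(1),"Fz",round(s["contact_force"][2],1),"z",s["position"][2].round(4),"w",round(s["grip_width"],4))
    out=[]
    for k in range(1,n+1):
        a=al0+(al1-al0)*k/n
        d=cmd(a)-cmd(al0)+np.array([du,dv])*k/n
        w=Rs@d; sh=M.T@np.array([w[0],w[1],0])/.5
        out.append([0,0,0,round(float(sh[0]),4),round(float(sh[1]),4),0,-1])
    print(out)
if __name__=="__main__":
    rows(float(sys.argv[1]),8,*[float(x)/1000 for x in sys.argv[2:4]])
E
python3 arc.py .95
```

```text
t 19.58 uv [-0.071   0.1328] al 1.092 q 0.058 pivot err mm 0.01 Fs [12.6 -6.9] Fz -2.4 z 0.0864 w 0.0173
[[0, 0, 0, -0.0012, -0.0028, 0, -1], [0, 0, 0, -0.0024, -0.0056, 0, -1], [0, 0, 0, -0.0035, -0.0084, 0, -1], [0, 0, 0, -0.0046, -0.0112, 0, -1], [0, 0, 0, -0.0057, -0.0141, 0, -1], [0, 0, 0, -0.0068, -0.0169, 0, -1], [0, 0, 0, -0.0078, -0.0197, 0, -1], [0, 0, 0, -0.0087, -0.0226, 0, -1]]
```

Call:
send_rows([
  [[0,0,0,-0.0012,-0.0028,0,-1],[0,0,0,-0.0024,-0.0056,0,-1],[0,0,0,-0.0035,-0.0084,0,-1],[0,0,0,-0.0046,-0.0112,0,-1],[0,0,0,-0.0057,-0.0141,0,-1],[0,0,0,-0.0068,-0.0169,0,-1],[0,0,0,-0.0078,-0.0197,0,-1],[0,0,0,-0.0087,-0.0226,0,-1]],
])

```text
time: 20.25
position: [0.5552, 0.2045, 0.0863]
eef_rot: [2.636, -1.709, 0.011]
contact_force: [7.3, -8.7, -0.2]
grip_width: 0.0168
```

```bash
python3 t1.py .093;python3 arc.py .8
```

```text
top [0.094  0.9521]
top [0.0939 0.964 ]
top lens z.066 [0.1076 0.5078]
kin: q 0.20301795447882254 travel 0.09601493313687118 uv [-0.0649325   0.14274576]
t 20.35 uv [-0.0649  0.1427] al 0.947 q 0.203 pivot err mm 0.11 Fs [ 9.7 -6.4] Fz 0.2 z 0.0863 w 0.0172
[[0, 0, 0, -0.001, -0.003, 0, -1], [0, 0, 0, -0.0019, -0.0059, 0, -1], [0, 0, 0, -0.0027, -0.0089, 0, -1], [0, 0, 0, -0.0036, -0.0119, 0, -1], [0, 0, 0, -0.0043, -0.0149, 0, -1], [0, 0, 0, -0.0051, -0.0179, 0, -1], [0, 0, 0, -0.0057, -0.0209, 0, -1], [0, 0, 0, -0.0064, -0.0239, 0, -1]]
```

Excellent: carriage unmoved (0.0940). Continue.

Call:
send_rows([
  [[0,0,0,-0.001,-0.003,0,-1],[0,0,0,-0.0019,-0.0059,0,-1],[0,0,0,-0.0027,-0.0089,0,-1],[0,0,0,-0.0036,-0.0119,0,-1],[0,0,0,-0.0043,-0.0149,0,-1],[0,0,0,-0.0051,-0.0179,0,-1],[0,0,0,-0.0057,-0.0209,0,-1],[0,0,0,-0.0064,-0.0239,0,-1]],
])

```text
time: 21.02
position: [0.5639, 0.2125, 0.0862]
eef_rot: [2.635, -1.707, 0.009]
contact_force: [5.7, -7.9, 2.8]
grip_width: 0.0173
```

```bash
python3 t1.py .093;python3 arc.py .63
```

```text
top [0.0941 0.9511]
top [0.094 0.964]
top lens z.066 [0.1077 0.5045]
kin: q 0.35096509422448474 travel 0.09604931258253874 uv [-0.05733467  0.15184121]
t 21.12 uv [-0.0573  0.1518] al 0.799 q 0.351 pivot err mm 0.15 Fs [ 7.  -6.1] Fz 2.0 z 0.0862 w 0.0173
[[0, 0, 0, -0.0007, -0.0035, 0, -1], [0, 0, 0, -0.0013, -0.007, 0, -1], [0, 0, 0, -0.0018, -0.0105, 0, -1], [0, 0, 0, -0.0023, -0.014, 0, -1], [0, 0, 0, -0.0027, -0.0175, 0, -1], [0, 0, 0, -0.003, -0.021, 0, -1], [0, 0, 0, -0.0033, -0.0245, 0, -1], [0, 0, 0, -0.0035, -0.028, 0, -1]]
```

Call:
send_rows([
  [[0,0,0,-0.0007,-0.0035,0,-1],[0,0,0,-0.0013,-0.007,0,-1],[0,0,0,-0.0018,-0.0105,0,-1],[0,0,0,-0.0023,-0.014,0,-1],[0,0,0,-0.0026,-0.0175,0,-1],[0,0,0,-0.0029,-0.021,0,-1],[0,0,0,-0.0031,-0.0245,0,-1],[0,0,0,-0.0033,-0.028,0,-1]],
])

```text
time: 21.78
position: [0.5752, 0.2201, 0.0862]
eef_rot: [2.635, -1.706, 0.007]
contact_force: [2.6, -7.4, 3.5]
grip_width: 0.0174
```

```bash
python3 t1.py .093;python3 arc.py .46
```

```text
top [0.0942 0.9517]
top [0.0941 0.9661]
top lens z.066 [0.1078 0.507 ]
kin: q 0.5209093278459654 travel 0.09611243244516966 uv [-0.04707278  0.16079746]
t 21.88 uv [-0.0471  0.1608] al 0.629 q 0.521 pivot err mm 0.21 Fs [ 4.3 -5.7] Fz 2.7 z 0.0862 w 0.0173
[[0, 0, 0, -0.0001, -0.0035, 0, -1], [0, 0, 0, -0.0002, -0.007, 0, -1], [0, 0, 0, -0.0002, -0.0105, 0, -1], [0, 0, 0, -0.0001, -0.0141, 0, -1], [0, 0, 0, 0.0001, -0.0176, 0, -1], [0, 0, 0, 0.0003, -0.0211, 0, -1], [0, 0, 0, 0.0006, -0.0246, 0, -1], [0, 0, 0, 0.0009, -0.028, 0, -1]]
```

Call:
send_rows([
  [[0,0,0,-0.0001,-0.0035,0,-1],[0,0,0,-0.0001,-0.007,0,-1],[0,0,0,-0.0001,-0.0105,0,-1],[0,0,0,0.0,-0.014,0,-1],[0,0,0,0.0003,-0.0175,0,-1],[0,0,0,0.0006,-0.021,0,-1],[0,0,0,0.0009,-0.0245,0,-1],[0,0,0,0.0012,-0.0279,0,-1]],
])

```text
time: 22.55
position: [0.5876, 0.2256, 0.0862]
eef_rot: [2.634, -1.706, 0.006]
contact_force: [1.5, -6.3, 4.5]
grip_width: 0.0173
```

```bash
python3 t1.py .093;python3 arc.py .3
```

```text
top [0.0942 0.9518]
top [0.0941 0.9664]
top lens z.066 [0.1076 0.512 ]
kin: q 0.6897160987845393 travel 0.09610458953484824 uv [-0.0355362  0.1677787]
t 22.65 uv [-0.0355  0.1678] al 0.46 q 0.69 pivot err mm 0.2 Fs [ 3.3 -6.2] Fz 5.1 z 0.0862 w 0.017
[[0, 0, 0, 0.0004, -0.0033, 0, -1], [0, 0, 0, 0.0009, -0.0066, 0, -1], [0, 0, 0, 0.0014, -0.0099, 0, -1], [0, 0, 0, 0.002, -0.0131, 0, -1], [0, 0, 0, 0.0027, -0.0164, 0, -1], [0, 0, 0, 0.0034, -0.0196, 0, -1], [0, 0, 0, 0.0041, -0.0228, 0, -1], [0, 0, 0, 0.005, -0.026, 0, -1]]
```

Call:
send_rows([
  [[0,0,0,0.0004,-0.0033,0,-1],[0,0,0,0.0009,-0.0066,0,-1],[0,0,0,0.0015,-0.0099,0,-1],[0,0,0,0.0021,-0.0131,0,-1],[0,0,0,0.0028,-0.0164,0,-1],[0,0,0,0.0035,-0.0196,0,-1],[0,0,0,0.0042,-0.0228,0,-1],[0,0,0,0.0051,-0.026,0,-1]],
])

```text
time: 23.32
position: [0.6, 0.2288, 0.0862]
eef_rot: [2.634, -1.705, 0.005]
contact_force: [0.9, -6.0, 6.0]
grip_width: 0.0175
```

```bash
python3 t1.py .093;python3 arc.py .14
```

```text
top [0.0942 0.9518]
top [0.0941 0.9659]
top lens z.066 [0.1077 0.5103]
kin: q 0.849381002240136 travel 0.0962335479672801 uv [-0.02368892  0.17264582]
t 23.42 uv [-0.0237  0.1726] al 0.301 q 0.849 pivot err mm 0.33 Fs [ 2.1 -6.2] Fz 4.0 z 0.0861 w 0.0169
[[0, 0, 0, 0.0009, -0.0032, 0, -1], [0, 0, 0, 0.0019, -0.0064, 0, -1], [0, 0, 0, 0.0029, -0.0095, 0, -1], [0, 0, 0, 0.004, -0.0127, 0, -1], [0, 0, 0, 0.0051, -0.0158, 0, -1], [0, 0, 0, 0.0063, -0.0189, 0, -1], [0, 0, 0, 0.0076, -0.0219, 0, -1], [0, 0, 0, 0.0089, -0.025, 0, -1]]
```

Call:
send_rows([
  [[0,0,0,0.0009,-0.0032,0,-1],[0,0,0,0.0019,-0.0064,0,-1],[0,0,0,0.0029,-0.0095,0,-1],[0,0,0,0.004,-0.0127,0,-1],[0,0,0,0.0051,-0.0158,0,-1],[0,0,0,0.0063,-0.0189,0,-1],[0,0,0,0.0076,-0.0219,0,-1],[0,0,0,0.009,-0.0249,0,-1]],
])

```text
time: 24.08
position: [0.6128, 0.2301, 0.0862]
eef_rot: [2.634, -1.705, 0.004]
contact_force: [-0.3, -6.3, 5.6]
grip_width: 0.0169
```

```bash
python3 t1.py .093;python3 arc.py 0
```

```text
top [0.0942 0.9539]
top [0.094  0.9678]
top lens z.066 [0.1081 0.5091]
kin: q 1.0102753906734248 travel 0.09634573875726067 uv [-0.01114163  0.17556609]
t 24.18 uv [-0.0111  0.1756] al 0.14 q 1.01 pivot err mm 0.45 Fs [ 0.7 -5.5] Fz 4.7 z 0.0862 w 0.0172
[[0, 0, 0, 0.0012, -0.0026, 0, -1], [0, 0, 0, 0.0024, -0.0052, 0, -1], [0, 0, 0, 0.0037, -0.0078, 0, -1], [0, 0, 0, 0.0051, -0.0104, 0, -1], [0, 0, 0, 0.0064, -0.0129, 0, -1], [0, 0, 0, 0.0079, -0.0154, 0, -1], [0, 0, 0, 0.0093, -0.0179, 0, -1], [0, 0, 0, 0.0108, -0.0204, 0, -1]]
```

Call:
send_rows([
  [[0,0,0,0.0012,-0.0026,0,-1],[0,0,0,0.0025,-0.0052,0,-1],[0,0,0,0.0038,-0.0078,0,-1],[0,0,0,0.0052,-0.0104,0,-1],[0,0,0,0.0065,-0.0129,0,-1],[0,0,0,0.008,-0.0154,0,-1],[0,0,0,0.0095,-0.0179,0,-1],[0,0,0,0.011,-0.0204,0,-1]],
])

```text
time: 24.85
position: [0.6239, 0.2295, 0.0861]
eef_rot: [2.634, -1.704, 0.003]
contact_force: [-1.9, -6.0, 5.7]
grip_width: 0.0174
```

```bash
python3 t1.py .093;python3 arc.py -.03; python3 v.py w5; python3 -c "
from h import *
import pickle
a,b=pickle.load(open('cn.pkl','rb'));a['image']=np.clip(a['image'].astype(float)*2,0,255).astype(np.uint8);crop(a,'w6',70,130,230,240,4.8)"
```

```text
top [0.0942 0.9528]
top [0.094  0.9671]
top lens z.066 [0.1079 0.5104]
kin: q 1.1500804308802124 travel 0.09642772351084876 uv [6.43447041e-06 1.76427723e-01]
t 24.95 uv [0.     0.1764] al -0.0 q 1.15 pivot err mm 0.53 Fs [ 0.6 -4.8] Fz 6.3 z 0.0861 w 0.0173
[[0, 0, 0, 0.0003, -0.0005, 0, -1], [0, 0, 0, 0.0007, -0.001, 0, -1], [0, 0, 0, 0.001, -0.0016, 0, -1], [0, 0, 0, 0.0013, -0.0021, 0, -1], [0, 0, 0, 0.0017, -0.0026, 0, -1], [0, 0, 0, 0.002, -0.0031, 0, -1], [0, 0, 0, 0.0023, -0.0036, 0, -1], [0, 0, 0, 0.0027, -0.0042, 0, -1]]
```

View pics/w6.png

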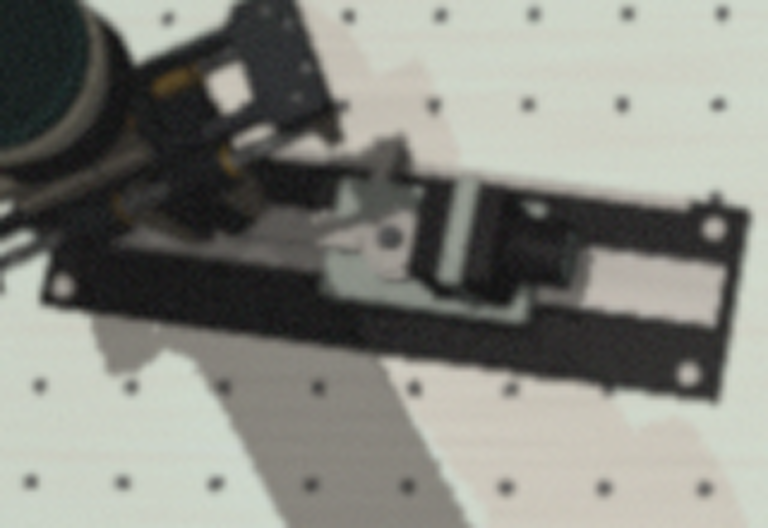

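View pics/w5.png

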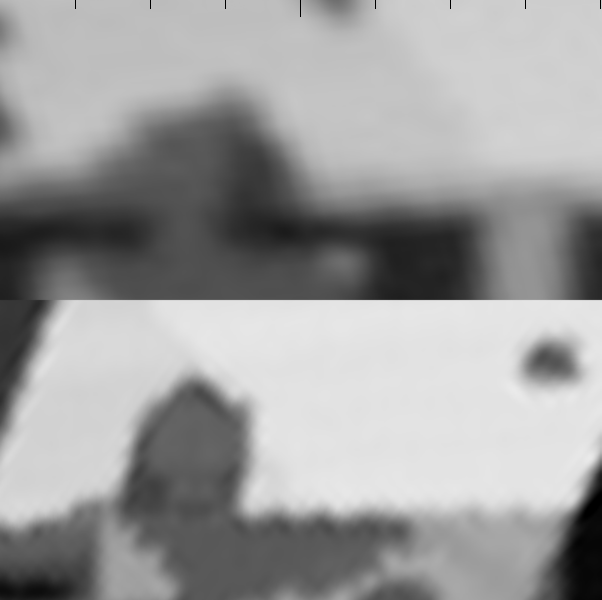

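Call:
send_rows([
  [[0,0,0,0.0005,-0.0009,0,-1],[0,0,0,0.0011,-0.0017,0,-1],[0,0,0,0.0016,-0.0026,0,-1],[0,0,0,0.0021,-0.0034,0,-1],[0,0,0,0.0027,-0.0043,0,-1],[0,0,0,0.0032,-0.0051,0,-1],[0,0,0,0.0032,-0.0051,0,-1]],
])

```text
time: 25.53
position: [0.6252, 0.2294, 0.086]
eef_rot: [2.633, -1.702, -0.001]
contact_force: [-5.4, -6.3, 9.1]
grip_width: 0.0171
```

```bash
python3 t1.py .093;python3 arc.py -.03
```

```text
top [0.0942 0.952 ]
top [0.094  0.9663]
top lens z.066 [0.1078 0.5153]
kin: q 1.1629366341423477 travel 0.09652298372584217 uv [0.0010349  0.17651629]
t 25.63 uv [0.001  0.1765] al -0.013 q 1.163 pivot err mm 0.62 Fs [-4.2 -6.1] Fz 8.6 z 0.086 w 0.0177
[[0, 0, 0, 0.0002, -0.0003, 0, -1], [0, 0, 0, 0.0004, -0.0006, 0, -1], [0, 0, 0, 0.0006, -0.0009, 0, -1], [0, 0, 0, 0.0008, -0.0012, 0, -1], [0, 0, 0, 0.001, -0.0015, 0, -1], [0, 0, 0, 0.0012, -0.0018, 0, -1], [0, 0, 0, 0.0013, -0.0021, 0, -1], [0, 0, 0, 0.0015, -0.0024, 0, -1]]
```

Call:
send_rows([
  [[0,0,0,0.0006,-0.0009,0,-1],[0,0,0,0.0011,-0.0017,0,-1],[0,0,0,0.0011,-0.0017,0,-1],[0,0,0,0.0011,-0.0017,0,-1],[0,0,0,0.0011,-0.0017,0,-1],[0,0,0,0.0011,-0.0017,0,-1],[0,0,0,0.0011,-0.0017,0,-1],[0,0,0,0.0011,-0.0017,0,-1]],
])

```text
time: 26.3
position: [0.6254, 0.2295, 0.086]
eef_rot: [2.632, -1.701, -0.003]
contact_force: [-7.2, -6.4, 10.1]
grip_width: 0.0176
```

```bash
python3 t1.py .093;python3 arc.py -.03; python3 v.py w7;python3 -c "
from h import *
import pickle
a,b=pickle.load(open('cn.pkl','rb'));save(b,'w8');pickle.dump((a,b),open('c3.pkl','wb'))
from polar import run
run('c3.pkl',cen=[(.586,-.334)])"
```

```text
top [0.0943 0.9513]
top [0.0942 0.9653]
top lens z.066 [0.1079 0.5212]
kin: q 1.1647997927463491 travel 0.0966182075346284 uv [0.00118394 0.17660945]
t 26.4 uv [0.0012 0.1766] al -0.015 q 1.165 pivot err mm 0.72 Fs [-6.  -6.7] Fz 11.4 z 0.0859 w 0.017
[[0, 0, 0, 0.0002, -0.0003, 0, -1], [0, 0, 0, 0.0003, -0.0005, 0, -1], [0, 0, 0, 0.0005, -0.0008, 0, -1], [0, 0, 0, 0.0007, -0.0011, 0, -1], [0, 0, 0, 0.0009, -0.0013, 0, -1], [0, 0, 0, 0.001, -0.0016, 0, -1], [0, 0, 0, 0.0012, -0.0018, 0, -1], [0, 0, 0, 0.0014, -0.0021, 0, -1]]
top (0.586, -0.334) [67.81 68.01] diff idx-nose 0.2
side (0.586, -0.334) [68.87 69.78] diff idx-nose 0.91
```

View pics/w8.png

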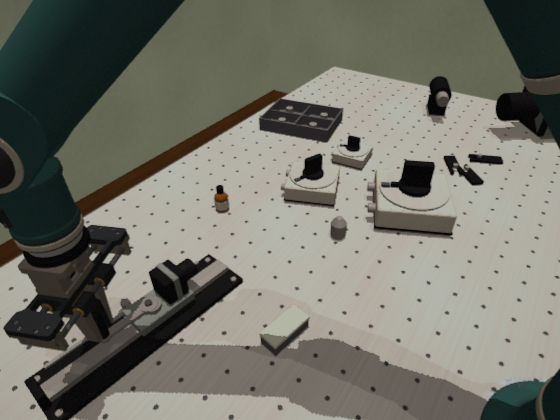

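View pics/w7.png

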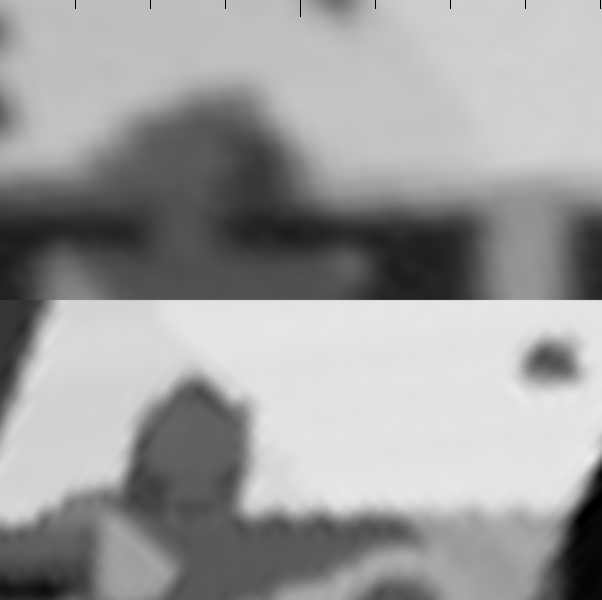

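```bash
python3 -c "
from h import *
print(bot.close_job())"
```

```text
the job is handed in; nothing more can be done
None
```

The job is handed in at about 26 s of the 58 s allowed. The knob points at the index, the lever is shut, and the carriage is at the mark with the handle still gripped.

**Focus knob:** I used the middle-sized unit, about 120 mm, and rejected the 84 mm and 160 mm ones. My first turn stopped about 2° short, so I gripped the knob again and turned it a further 2.3°. After letting go, the nose was within 0.2° of the index in the top view and 0.9° in the side view. It read the same at the end.

**Carriage and lever:** I drew the carriage out about 93.9 mm and paused about 1 s there with the lever still open at about 0.06 rad. I had first stopped about 1.3 mm short and corrected that before the pause. While I swung the lever shut, the top camera put the carriage between 93.9 and 94.3 mm. At the end the lever was against its stop: an extra 1 mm push moved the handle about 0.15 mm and only raised the force. Forces at the wrist stayed under 20 N.

**What disagreed:**
- **Mark position:** different readings put the mark at 93.1 to about 95 mm of travel, so the carriage could be about 1 mm off. In the last top picture the two pointers line up to about 0.5 mm.
- **Carriage travel:** the travel worked out from the hand's position read about 2 mm more than the camera. The lens-template check matched poorly (correlation about 0.5), so I ignored it.
- **Pointer detection:** the networks' pointer points were unreliable, so I measured the pointers in rectified pictures instead.

The last side picture shows the loose things still standing where they were; I only checked this by eye.

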